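# Time the ice pack on the bell timer

## Task

The ice pack goes on for 20 minutes: wind the bell timer on the shelf clockwise, past its 30-minute mark, until you feel it come up against its stop, so that the bell is fully wound; then turn it back down and leave the pointer at 20 minutes, to within a minute. The timer only stands on its rubber feet: do not wrench it round or push it out of its place, and leave the other things on the shelf where they are.

Things in the scene. Friction and masses are not known exactly. Their poses are not given: they have to be found in the camera images.
- timer: free-standing bell timer: grey steel wedge case, 150 mm wide (its y), 140 deep (its x), 0.95 kg, on four rubber feet, not fastened: a push over about 4 N or a twist over about 0.3 N m shifts it on the shelf. Origin: centre of the underside; z up, x to its back, y to its user's left. Low front edge (26 mm) towards -x, the robot; 82 mm high at the back, where a gong stands out 25 mm
- face_centre (a point): centre of the white round dial face, at (-0.010, 0, 0.054) in the timer's frame. z: outward normal of the face, which slopes 25 degrees from level, so z = (-0.423, 0, 0.906) in the timer's frame; x: straight uphill, to the 15-minute mark; y: to its user's left. The knob's axis is this z
- dial (a joint): angle of the timer's black bar knob, rad: 0 at the 0 mark, grows clockwise as seen looking onto the face, 7.5 degrees (0.1309 rad) a minute: 20 minutes = 2.618, 30-minute mark = 3.927, solid end stop at 4.189 (32 minutes). Starts at 0 to 8 minutes. Turning takes about 0.1 N m; the knob stays where it is left
- mark_20 (a point): the 20-minute mark, 44 mm from the face centre. White dial, black marks, no figures: round dot for 0 (low on the left, 112.5 degrees anticlockwise from straight uphill), a long bar every 5 minutes, short ticks for the minutes, 15 straight uphill, 20 the next long bar clockwise from it, a double bar for 30 (low on the right)
- dial_top (a point): centre of the knob's top, on its axis, 31 mm out from the face, 82 mm above the shelf; z: the face's normal, x: along the bar to its pointer nose. The bar is 14 mm thick, flat-sided from 17 mm behind the axis to 18 mm in front of it, 26 mm tall above a flat skirt (48 mm wide, 4 mm thick, on the face). The nose tapers to a point 31 mm from the axis, white line on top; the blunt tail ends at 20 mm
- foot_left (a point): timer's back left foot, on the shelf, at (0.058, 0.063, 0) in the timer's frame: tells whether the timer has shifted
- foot_right (a point): timer's back right foot, on the shelf, at (0.058, -0.063, 0) in the timer's frame
- medicine_cup: bystander: small clear plastic measuring cup, 39 mm wide, 34 mm high; origin under its centre; stands 35 to 65 mm from one side of the timer
- dropper_bottle: bystander: amber glass dropper bottle with a rubber bulb, 30 mm wide, 95 mm high; origin under its centre; stands 35 to 65 mm from one side of the timer
- ice_pack: bystander: hard pale ice pack lying flat, 70 x 115 x 20 mm; origin under its centre; lies in front of the timer
- mug: bystander: stainless steel mug, 80 mm wide, 85 mm high, handle at its +y; origin under its centre
- kit: bystander: orange toolbox-style first-aid kit with metal latches and a carrying handle, 154 x 274 x 153 mm; origin under its centre
- tape_roll: bystander: roll of white sticking tape lying flat, 62 mm wide, 25 mm high; origin under its centre
- steel_dish: bystander: shallow steel bowl, 120 mm wide, 35 mm high; origin under its centre
- dressing_box: bystander: white carton of dressings, 60 x 95 x 35 mm; origin under its centre
Things that resemble listed ones, but are neither listed nor needed, are in the scene too. What is meant by the timer is not pink or purple, and is the smaller of those in its own colour.

How it is judged (in metres and radians):
On the way:
1. the timer is wound past its 30-minute mark, up against its stop (31 minutes or more) (value of joint dial above 4.058 rad), for 0.1 s.
At the end, for the whole second after the job is handed in: the knob points to 20 minutes, within one minute either way (2.487 to 2.749 rad), and is let go; the timer stands level and still on its feet, both back feet within 25 mm of where they were; the other things stand where they stood, within 30 mm (value of joint dial between 2.487 and 2.749 rad and distance of each of foot_left, foot_right from where it was at the start of the episode below 0.025 m and angle between timer's own z axis and vertical below 0.05 rad and linear speed of timer below 0.02 m/s); the robot touches nothing.
It fails at once if a bystander is pushed more than 30 mm out of its place or knocked over (distance of any of medicine_cup, dropper_bottle, ice_pack, mug, kit, tape_roll, steel_dish, dressing_box from where it was at the start of the episode above 0.03 m or angle between any of medicine_cup, dropper_bottle, mug's own z axis and vertical above 0.6 rad).
It fails at once if the timer is pushed or wrenched round so that a back foot shifts more than 25 mm (distance of any of foot_left, foot_right from where it was at the start of the episode above 0.025 m).
It also fails if it takes over 70 s, if anything falls off the work surface, if the arm or the gripper's body presses on something with over 40 N, if the wrist force passes 120 N, or if a joint passes its speed limit or range.

## Robot

A 6-joint arm with a two-finger parallel gripper is mounted at the origin on the work surface. World frame = base frame: x ahead of the robot, y to its left, z up, the work surface at z = 0. Lengths are in mm, angles in rad, forces in N, time in s.
With the tool pointing down it reaches from about 350 to 975 mm from the base axis. Payload 7.1 kg.
Tool frame: the origin (TCP) lies between the finger pads; the fingertips stand 19 mm ahead of it and the grasp point (between the pads) is the TCP; y points along the fingers, z is the direction in which the jaws open and shut, and the axes are right-handed (so a half turn about y gives the same grasp; the last joint's range is limited). The gripper opens to 88 mm and grips with 3 to 60 N. Pads are 20 mm wide; open, the fingers measure 115 mm over their backs; the gripper's body (75 mm by 178 mm) begins 61 mm behind the grasp point.
Start: joints at [-1.311, 0.423, 1.63, -0, 1.089, -0.019], TCP at [172.02, -600.844, 219.275] pointing down, gripper open.
Joint ranges: [-3, 3], [-0.9, 2.11], [0.09, 2.58], [-1.31, 4.45], [0.11, 2.69], [-2.54, 2.54]. Speed limits (rad/s): [2.39, 2.39, 3.01, 3.14, 3.14, 3.14].

## Interface

Orientations are given as a rotation vector (axis times angle).
In Python, from workcell import ctrl gives the robot as it stands.
- The arm moves only by the tool servo_tool, never from a script. Its argument "moves" is text: rows parted by semicolons, each of 6 numbers parted by spaces: the shift along the world's x, y, z in m, then the turn, a rotation vector about the world's x, y, z in degrees. A call has 1 to 8 rows; each row is the pose to reach, as a shift and turn from the pose commanded when the call began; what a row does not reach only later rows make up. A row lasts 1/8 s, in which the tool goes at most 62.5 mm and 10.7 degrees, less where a joint would pass 70% of its speed; a pose out of reach is approached as far as the arm can. A call with a gripper value outside its range is refused whole. "hand" is the closure in counts, from 0 (fully open) to 255 (shut), set as the call begins (left out, the last holds). The fingers move at their own pace and stop on an object; the grip force is fixed at half the most. Time passes only in rows, so rows that repeat a pose let the fingers close. It gives the time, the measured TCP pose, the force and the opening at its end, in the units of the state.
- ctrl.get_obs(): the state, without advancing time (a new reading comes with each control period).
- ctrl.get_image(name): name is "side" or "top"; returns a dict with "pixels" (400x640x3 uint8, red, green, blue), "depth" (400x640 float32, mm along the optical axis (not along the pixel's ray), 0 where there is no reading), "vertical_fov" (degrees; the focal length in pixels is half the picture's height over the tangent of half this angle, whatever the lens; pixels are square), "cx", "cy" (the principal point, pixels), "xyz" and "attitude" of the camera in the world. Camera axes: x right, y up, looking along -z (the intrinsics and any distortion apply to the point x, -y, -z); pixel columns grow to the right and rows downward; lengths in mm; the calibration is good to about 2 mm. A picture is of the moment at which its call begins.
- ctrl.close_job(): hands the job in, once; it reports no verdict.
The state is a dict: "t": time; "qpos": joint angles; "qvel": joint speeds; "joint_torque": joint torques, N m; "ee_pos": TCP position; "orientation": TCP orientation; "ft_force": force on the tool from outside, world axes, zero at the start; "moment": the same for the moment, N m; "width": finger opening in mm.
Only numpy, scipy, OpenCV 4.12 (cv2) and the standard library are available. Lean on these libraries where they do the work, as an engineer would, in place of code of your own. Each camera call takes 0.05 s, during which the arm holds its last target.

## Working session

There is one attempt and no reset: what is moved stays moved. The work goes in short steps, Python scripts to look and compute and a tool call to move; the robot and the scene stay as the last step left them, time stands still between calls to the robot, and variables do not carry over. Pictures are saved under pics/ and viewed, and the job is handed in when it is done.

Besides the shell and the picture viewer there is one more tool, called as name(argument=value, ...) on one line, values as JSON. servo_tool: Moves the arm, as the interface text tells. Its arguments: {"type":"object","properties":{"moves":{"type":"string"},"hand":{"type":"number"}},"required":["moves"]}

```bash
mkdir -p pics; ls; cat > h.py <<'E'
import numpy as np, cv2
from scipy.spatial.transform import Rotation as R
from workcell import ctrl
def save(n,im): cv2.imwrite('pics/'+n, cv2.cvtColor(im,cv2.COLOR_RGB2BGR))
E
python3 - <<'E'
from h import *
import pickle
o=ctrl.get_obs(); print(o)
for n in ['side','top']:
    im=ctrl.get_image(n); print({k:v for k,v in im.items() if k not in('pixels','depth')}); save(n+'0.png',im['pixels']); pickle.dump(im,open(n+'0.pkl','wb'))
E
```

```text
pics
{'t': 0.0, 'qpos': array([-1.31100155e+00,  4.23830297e-01,  1.63068248e+00, -1.67291292e-05,
        1.08858391e+00, -1.90295915e-02]), 'qvel': array([ 0.00011929,  0.00144657, -0.00051053, -0.00073959, -0.00053679,
       -0.00104371]), 'joint_torque': array([ 2.08313868e-04, -5.44619071e+01, -2.73666215e+01,  6.42258511e-02,
        2.27525382e-02, -1.32144755e-04]), 'ee_pos': array([ 171.87606737, -600.32575353,  218.51123086]), 'orientation': array([-0.29098305,  2.07371963, -2.07059899]), 'ft_force': array([-0.42613361,  0.32182627, -0.29568205]), 'moment': array([ 0.01576591,  0.02873156, -0.00826837]), 'width': 87.77047217637978}
{'vertical_fov': 45.25256042964249, 'cx': 322.7017891548233, 'cy': 200.27740327741137, 'xyz': array([ 241.10209766, 1306.96773173,  851.45262014]), 'attitude': array([ 0.13902375, -1.45894713, -2.5907463 ])}
{'vertical_fov': 53.867317202185426, 'cx': 319.0373557161307, 'cy': 197.50275293446458, 'xyz': array([ 258.27723768,   46.62367478, 1156.01495864]), 'attitude': array([ 0.15208576, -0.1724013 , -1.64727538])}
```

View pics/side0.png

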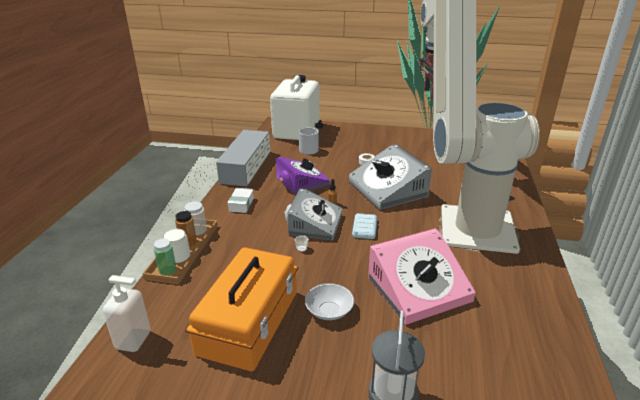

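View pics/top0.png

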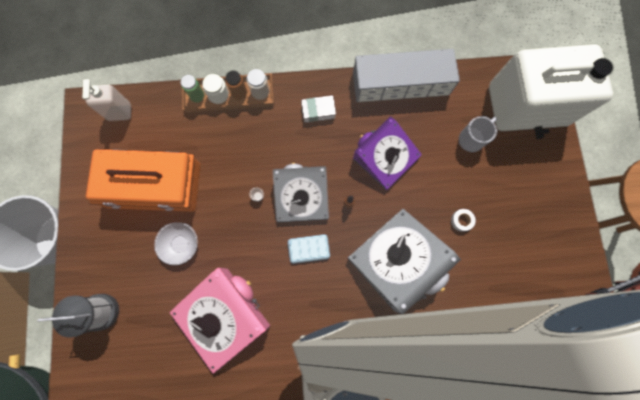

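The smaller grey timer is at top image (300,195), with the cup on its left at (257,195), the dropper on its right at (350,203) and the ice pack in front at (309,249). Next I'll zoom in and measure.

```bash
cat >> h.py <<'E'
def K(im):
    f=200/np.tan(np.radians(im['vertical_fov']/2)); return f
def cloud(im):
    f=K(im); v,u=np.mgrid[0:400,0:640]; d=im['depth']
    P=np.stack([(u-im['cx'])/f*d,-(v-im['cy'])/f*d,-d],-1)
    return P@R.from_rotvec(im['attitude']).as_matrix().T+im['xyz']
def proj(im,p):
    q=(np.atleast_2d(p)-im['xyz'])@R.from_rotvec(im['attitude']).as_matrix(); f=K(im)
    return np.stack([im['cx']+f*q[:,0]/-q[:,2], im['cy']-f*q[:,1]/-q[:,2]],-1)
def ray(im,u,v):
    f=K(im); d=R.from_rotvec(im['attitude']).as_matrix()@np.array([(u-im['cx'])/f,-(v-im['cy'])/f,-1]); return im['xyz'],d
def onplane(im,u,v,p0,n):
    o,d=ray(im,u,v); return o+d*(np.dot(np.array(p0)-o,n)/np.dot(d,n))
E
python3 - <<'E'
from h import *
import pickle
for n,c in [('side',(245,160,400,260)),('top',(235,150,375,275))]:
    im=pickle.load(open(n+'0.pkl','rb')); print(im.keys() )
    x0,y0,x1,y1=c
    save(n+'0z.png',cv2.resize(im['pixels'][y0:y1,x0:x1],None,fx=5,fy=5 if n=='side' else 4.8,interpolation=cv2.INTER_CUBIC))
    C=cloud(im)
    pts=[(300,160),(300,240),(345,245),(314,208)] if n=='side' else [(300,198),(275,168),(327,168),(275,222),(327,222),(340,240),(350,203),(257,195),(309,249)]
    for u,v in pts: print(n,u,v,C[v,u].round(1))
E
```

```text
dict_keys(['pixels', 'depth', 'vertical_fov', 'cx', 'cy', 'xyz', 'attitude'])
side 300 160 [ 653.9 -363.1   -2.4]
side 300 240 [523.2 192.6  18.9]
side 345 245 [392.7 167.3   0.5]
side 314 208 [504.4  78.8  62.2]
dict_keys(['pixels', 'depth', 'vertical_fov', 'cx', 'cy', 'xyz', 'attitude'])
top 300 198 [482.5  76.4  84.3]
top 275 168 [599.8 147.9  -1.3]
top 327 168 [ 5.863e+02 -1.010e+01  3.000e-01]
top 275 222 [433.6 157.6   1.8]
top 327 222 [421.4   4.3  -1.7]
top 340 240 [364.9 -28.9   1. ]
top 350 203 [463.5 -64.3  48.8]
top 257 195 [519.5 206.4   1.9]
top 309 249 [344.5  63.4  23.4]
```

```bash
ls pics
```

```text
side0.png
side0z.png
top0.png
top0z.png
```

View pics/top0z.png

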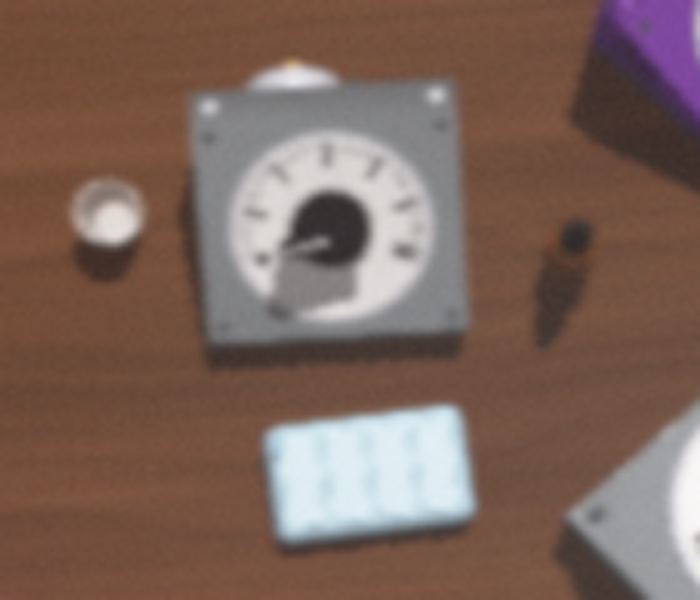

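View pics/side0z.png

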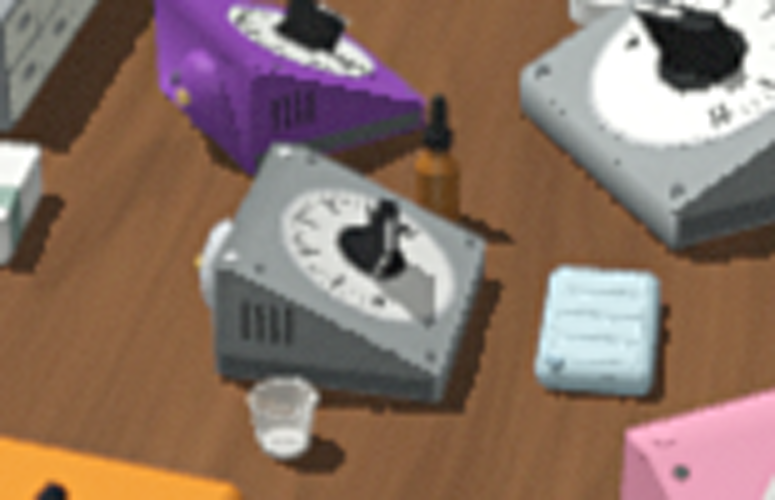

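```bash
cat > meas.py <<'E'
from h import *
import sys
def face(im,c,tag):
    x0,y0,x1,y1=c
    px=im['pixels']; C=cloud(im)
    hsv=cv2.cvtColor(px,cv2.COLOR_RGB2HSV)
    m=np.zeros((400,640),bool); m[y0:y1,x0:x1]=True
    # top surface points: between z 20 and 95
    g=m&(C[...,2]>24)&(C[...,2]<84)&(hsv[...,1]<60)&(abs(C[...,0]-505)<75)&(abs(C[...,1]-76)<75)
    P=C[g]
    rng=np.random.default_rng(0);best=None
    for _ in range(400):
        a=P[rng.choice(len(P),3,False)];n=np.cross(a[1]-a[0],a[2]-a[0]);
        if np.linalg.norm(n)<500: continue
        n/=np.linalg.norm(n); n*=np.sign(n[2])
        if n[2]<0.8: continue
        k=abs((P-a[0])@n)<3
        if best is None or k.sum()>best.sum(): best=k
    Q=P[best];c0=Q.mean(0);n=np.linalg.svd(Q-c0)[2][2];n*=np.sign(n[2])
    print(tag,'plane n',n.round(3),len(Q),'slope',np.degrees(np.arccos(n[2])).round(1),'yaw',np.degrees(np.arctan2(-n[1],-n[0])).round(1))
    w=(m&(hsv[...,2]>165)&(hsv[...,1]<40)).astype(np.uint8)
    w=cv2.morphologyEx(w,cv2.MORPH_CLOSE,np.ones((3,3)))
    cs,_=cv2.findContours(w,cv2.RETR_EXTERNAL,cv2.CHAIN_APPROX_NONE); k=max(cs,key=lambda q:len(cv2.convexHull(q)) and cv2.contourArea(cv2.convexHull(q)))
    h=cv2.convexHull(k)
    W=np.array([onplane(im,u,v,c0,n) for u,v in h[:,0,:].astype(float)])
    # circle fit in plane
    e1=np.array([1,0,0])-n*n[0];e1/=np.linalg.norm(e1);e2=np.cross(n,e1)
    q=np.c_[(W-c0)@e1,(W-c0)@e2]
    (cx,cy),r=cv2.minEnclosingCircle(q.astype(np.float32))
    s=np.linalg.lstsq(np.c_[2*q,np.ones(len(q))],(q**2).sum(1),rcond=None)[0]
    cen=c0+e1*s[0]+e2*s[1]
    print(' face lsq',cen.round(1),'r',np.sqrt(s[2]+s[0]**2+s[1]**2).round(1),' minenc',(c0+e1*cx+e2*cy).round(1),round(r,1))
    return n,c0,cen
E
python3 - <<'E'
from meas import *
import pickle
for n,c in [('side',(285,185,345,243)),('top',(270,160,332,225))]:
    im=pickle.load(open(n+'0.pkl','rb')); face(im,c,n)
E
```

```text
side plane n [-0.412  0.006  0.911] 922 slope 24.4 yaw -0.9
 face lsq [492.4  72.8  52.1] r 60.2  minenc [491.6  72.6  51.8] 61.3
top plane n [-0.419  0.006  0.908] 1898 slope 24.8 yaw -0.8
 face lsq [491.5  74.6  53.8] r 58.3  minenc [491.5  74.7  53.8] 58.6
```

```bash
python3 - <<'E'
from meas import *
import pickle
im=pickle.load(open('top0.pkl','rb'))
c=np.array([491.7,74.2,54]);n=np.array([-.4226,.006,.906]);n/=np.linalg.norm(n)
up=np.array([0,0,1])-n*n[2];up/=np.linalg.norm(up);left=np.cross(n,up)
for (u,v),m in zip([(261,258),(255,214),(282,172),(327,153),(375,167),(408,205),(403,250)],[0,5,10,15,20,25,30]):
    p=onplane(im,235+u/5-.4,150+v/4.8-.4,c,n)-c
    a=np.degrees(np.arctan2(-p@left,p@up)); print(m,'ang',a.round(1),'nominal',m*7.5-112.5,'r',np.linalg.norm(p).round(1))
for u,v in [(283,250),(327,241)]:
    p=onplane(im,235+u/5-.4,150+v/4.8-.4,c+31*n,n)-c-31*n
    a=np.degrees(np.arctan2(-p@left,p@up)); print('nose',a.round(1),'min',(a+112.5)/7.5,'r',np.linalg.norm(p).round(1),p.round(1))
print(proj(im,[c,c+31*n]))
E
```

```text
0 ang -111.0 nominal -112.5 r 44.9
5 ang -75.7 nominal -75.0 r 44.5
10 ang -36.2 nominal -37.5 r 43.8
15 ang 0.5 nominal 0.0 r 45.0
20 ang 37.8 nominal 37.5 r 44.0
25 ang 76.6 nominal 75.0 r 45.5
30 ang 112.9 nominal 112.5 r 43.1
nose -99.4 min 1.74907091427195 r 27.6 [-3.7 27.3 -1.9]
nose -108.7 min 0.5039261927620202 r 2.6 [-0.7  2.5 -0.3]
[[300.98366697 196.92783149]
 [300.85498081 199.46122665]]
```

```bash
python3 - <<'E'
from meas import *
o=ctrl.get_obs(); M=R.from_rotvec(o['orientation']).as_matrix(); print(M.round(3))
n=np.array([-.4226,.006,.906]);n/=np.linalg.norm(n)
up=np.array([0,0,1])-n*n[2];up/=np.linalg.norm(up);left=np.cross(n,up)
# base turn to target azimuth
az=np.arctan2(74.2,491.7-31*0); M0=R.from_euler('z',az-o['qpos'][0]).as_matrix()@M
# tilt minimal so tool y = -n
a=M0[:,1]; v=np.cross(a,-n); ang=np.arcsin(np.linalg.norm(v)); M1=R.from_rotvec(v/np.linalg.norm(v)*ang).as_matrix()@M0
z=M1[:,2]; print('neutral jaw axis angle cw from uphill at q6~0:',np.degrees(np.arctan2(-z@left,z@up)), 'tool x', np.degrees(np.arctan2(-M1[:,0]@left,M1[:,0]@up)))
E
```

```text
[[-0.961 -0.     0.275]
 [-0.275  0.001 -0.961]
 [-0.    -1.    -0.001]]
neutral jaw axis angle cw from uphill at q6~0: -10.485844532581325 tool x 79.51415546741868
```

```bash
cat >> meas.py <<'E'
C0=np.array([491.7,74.2,54.]);n=np.array([-.4226,.006,.906]);n/=np.linalg.norm(n)
up=np.array([0,0,1])-n*n[2];up/=np.linalg.norm(up);left=np.cross(n,up)
def target(zang): # jaw axis angle cw from uphill, deg
    a=np.radians(zang); z=up*np.cos(a)-left*np.sin(a); y=-n; x=np.cross(y,z); return np.c_[x,y,z]
def delta(zang,h):
    o=ctrl.get_obs(); M=R.from_rotvec(o['orientation']).as_matrix()
    rv=np.degrees(R.from_matrix(target(zang)@M.T).as_rotvec())
    return (C0+h*n-o['ee_pos']),rv
def jaw():
    o=ctrl.get_obs(); M=R.from_rotvec(o['orientation']).as_matrix(); z=M[:,2]
    d=o['ee_pos']-C0
    print('jaw',np.degrees(np.arctan2(-z@left,z@up)).round(2),'axis err deg',np.degrees(np.arccos(min(1,-M[:,1]@n))).round(2),'h',(d@n).round(1),'off up',(d@up).round(2),'left',(d@left).round(2),'F',o['ft_force'].round(1),'Mom',o['moment'].round(3),'Mn',(o['moment']@n).round(3),'w',round(o['width'],1),'t',o['t'],'q',o['qpos'].round(2))
E
python3 - <<'E'
from meas import *
print(n,delta(-10,116))
E
```

```text
[-0.42271356  0.00600161  0.90624347] (array([270.74388827, 675.28905574, -59.48724423]), array([-18.47132149, -20.23347126,  81.7806031 ]))
```

servo_tool(moves="0.03 0.042 0.005 -1.2 -1.3 5.1; 0.06 0.085 0.01 -2.3 -2.5 10.2; 0.09 0.127 0.015 -3.5 -3.8 15.3; 0.12 0.17 0.02 -4.6 -5.1 20.4; 0.15 0.212 0.025 -5.8 -6.3 25.6; 0.18 0.255 0.03 -6.9 -7.6 30.7; 0.21 0.298 0.03 -8.1 -8.9 35.8; 0.24 0.34 0.03 -9.2 -10.1 40.9", hand=0)

```text
t: 1.1
ee_pos: [412.6, -259.2, 249.3]
orientation: [-0.721, 1.406, -1.729]
ft_force: [0.7, 0.2, 0.0]
width: 87.5
```

```bash
python3 - <<'E'
from meas import *
print(delta(-10,116)); jaw()
E
```

```text
(array([ 30.07273238, 334.13351162, -90.19157883]), array([ -9.20231416, -10.03220761,  40.72303979]))
jaw 31.67 axis err deg 13.29 h 208.4 off up 15.18 left -334.53 F [0.7 0.2 0. ] Mom [-0.009  0.011  0.011] Mn 0.014 w 87.5 t 1.1 q [-0.62  0.08  2.05  0.08  0.79 -0.1 ]
```

servo_tool(moves="0.004 0.042 -0.01 -1.2 -1.3 5.1; 0.008 0.084 -0.02 -2.3 -2.5 10.2; 0.012 0.126 -0.03 -3.5 -3.8 15.3; 0.016 0.168 -0.04 -4.6 -5 20.4; 0.02 0.21 -0.05 -5.8 -6.3 25.5; 0.024 0.252 -0.06 -6.9 -7.5 30.5; 0.028 0.294 -0.07 -8.1 -8.8 35.6; 0.03 0.334 -0.09 -9.2 -10 40.7")

```text
t: 2.1
ee_pos: [442.6, 74.9, 159.6]
orientation: [-0.981, 0.756, -1.299]
ft_force: [-0.1, -0.5, -0.4]
width: 87.9
```

```bash
python3 - <<'E'
from meas import *
print(delta(-10,116)); jaw()
im=ctrl.get_image('side');save('side1.png',im['pixels']);save('side1z.png',cv2.resize(im['pixels'][130:260,240:440],None,fx=4,fy=4))
im=ctrl.get_image('top');save('top1z.png',cv2.resize(im['pixels'][130:280,220:420],None,fx=4,fy=4))
E
```

```text
(array([ 0.10827855, -0.02125246, -0.48198803]), array([-0.04611735,  0.08015591, -0.00456924]))
jaw -9.98 axis err deg 0.09 h 116.5 off up 0.11 left 0.02 F [-0.1 -0.5 -0.4] Mom [-0.102  0.095 -0.013] Mn 0.031 w 87.9 t 2.1 q [ 0.2   0.14  2.33 -0.36  0.26  0.37]
```

View pics/side1z.png

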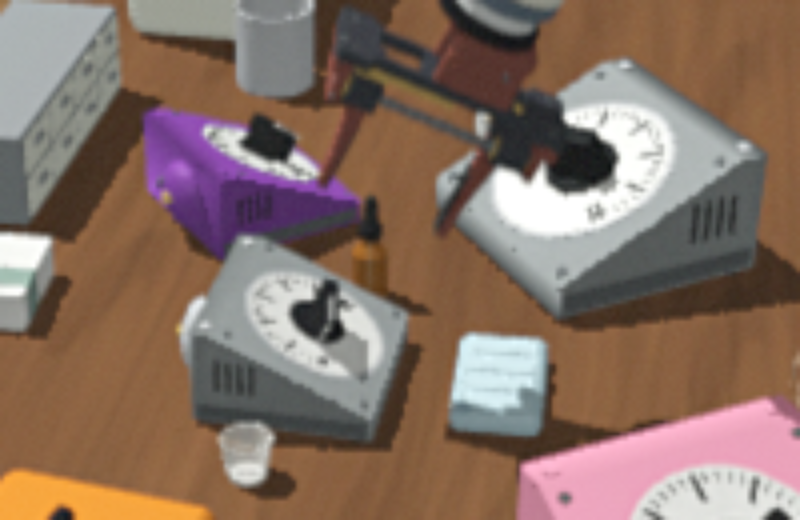

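View pics/top1z.png

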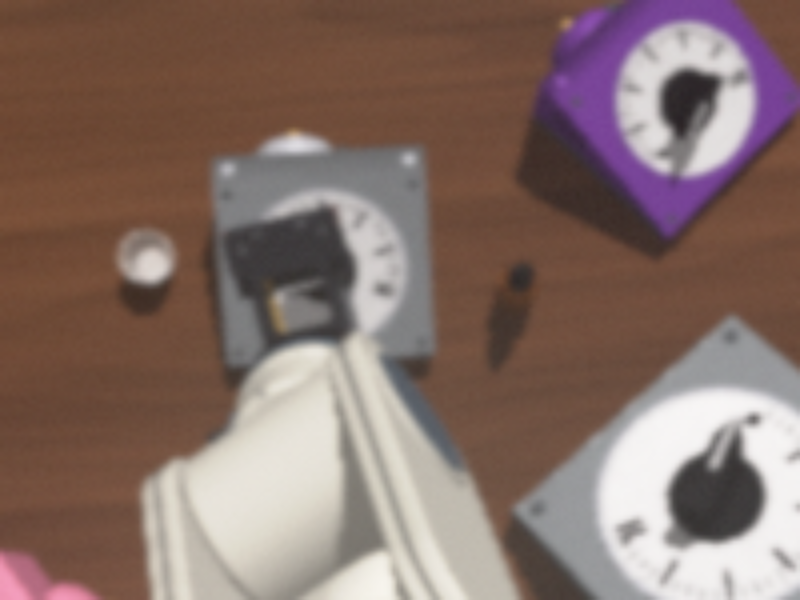

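The gripper hangs above the knob, aligned with the face normal. The timer and its neighbours are undisturbed. Next I'll descend along the normal.

servo_tool(moves="0.006 0 -0.012 0 0 0; 0.011 0 -0.024 0 0 0; 0.017 0 -0.036 0 0 0; 0.021 0 -0.046 0 0 0; 0.021 0 -0.046 0 0 0")

```text
t: 2.82
ee_pos: [462.9, 72.3, 112.9]
orientation: [-0.984, 0.761, -1.302]
ft_force: [0.9, -0.0, 0.1]
width: 87.9
```

```bash
python3 - <<'E'
from meas import *
jaw();print(delta(-10,26))
E
```

```text
jaw -9.77 axis err deg 0.2 h 65.5 off up -1.14 left -2.32 F [ 0.9 -0.   0.1] Mom [-0.032  0.081 -0.049] Mn -0.031 w 87.9 t 2.825 q [ 0.19  0.28  2.32 -0.66  0.14  0.67]
(array([ 17.77691604,   2.06769294, -35.33284594]), array([ 0.02117273, -0.14928238,  0.26491381]))
```

```bash
cat > kin.py <<'E'
from meas import *
from scipy.optimize import least_squares
D=[([-1.311,.4238,1.6307,0,1.0886,-.019],[171.88,-600.33,218.51],[-.29098,2.07372,-2.0706]),
([-0.62,0.08,2.05,0.08,0.79,-0.1],[412.6,-259.2,249.3],[-.721,1.406,-1.729]),
([0.2,0.14,2.33,-0.36,0.26,0.37],[442.6,74.9,159.6],[-.981,.756,-1.299])]
o=ctrl.get_obs(); D.append((o['qpos'],o['ee_pos'],o['orientation']))
# FK: Rz(q1) Ry(q2+q3) Rz(q4) Ry(q5) Rz(q6) ; z of last = tool y
def fkR(q): return R.from_euler('ZYZYZ',[q[0],q[1]+q[2],q[3],q[4],q[5]])
M=R.from_rotvec(D[0][2]); Tt=fkR(D[0][0]).inv()*M
for d in D: print('orient err deg',np.degrees(np.linalg.norm((fkR(d[0])*Tt*R.from_rotvec(d[2]).inv()).as_rotvec())).round(2))
def fk(q,p):
    d,h,a2,a3,e,L=p; s=q[1]+q[2]; r=d+a2*np.sin(q[1])+a3*np.sin(s)+e*np.cos(s); z=h+a2*np.cos(q[1])+a3*np.cos(s)-e*np.sin(s)
    Mo=fkR(q)*Tt; return np.array([r*np.cos(q[0]),r*np.sin(q[0]),z])+L*Mo.as_matrix()[:,1],Mo
def res(p):
    w=[1,.2,.2,1]+[1]*10
    return np.concatenate([wi*(fk(d[0],p)[0]-d[1]) for wi,d in zip(w,D)]+[[(p[0])*.003,p[4]*.003,(p[2]-450)*.001]])
P=least_squares(res,[0,300,450,400,0,250]).x
if __name__=='__main__':
    print(P.round(0),[ (fk(d[0],P)[0]-d[1]).round(1) for d in D])
def ik(pos,Rm,q0):
    f=lambda q:np.r_[fk(q,P)[0]-pos,300*(fk(q,P)[1]*R.from_matrix(Rm).inv()).as_rotvec()]
    s=least_squares(f,q0); return s.x,np.linalg.norm(s.fun)
E
python3 - <<'E'
from kin import *
print(P.round(0),[ (fk(d[0],P)[0]-d[1]).round(1) for d in D])
q0=np.array(o['qpos'])
for h in (60,45,26):
  for jawa in (-10,):
    q,e=ik(C0+h*n,target(jawa),q0); print(h,q.round(2),round(e,2))
for b in range(0,360,30):
  v=up*np.cos(np.radians(b))+left*np.sin(np.radians(b)); T=R.from_rotvec(v*np.radians(4)).as_matrix()@target(-10)
  q,e=ik(C0+26*n,T,q0); print(b,q.round(2),round(e,2))
E
```

```text
Traceback (most recent call last):
  File "kin.py", line 9, in <module>
    M=R.from_rotvec(D[0][2]); Tt=fkR(D[0][0]).inv()*M
                                 ~~~^^^^^^^^^
  File "kin.py", line 8, in fkR
    def fkR(q): return R.from_euler('ZYZYZ',[q[0],q[1]+q[2],q[3],q[4],q[5]])
                       ~~~~~~~~~~~~^^^^^^^^^^^^^^^^^^^^^^^^^^^^^^^^^^^^^^^^^
  File "scipy/spatial/transform/_rotation.pyx", line 1413, in scipy.spatial.transform._rotation.Rotation.from_euler
ValueError: Expected axis specification to be a non-empty string of upto 3 characters, got ZYZYZ
```

```bash
sed -i "s/def fkR.*/def fkR(q): return R.from_euler('ZYZ',[q[0],q[1]+q[2],q[3]])*R.from_euler('YZ',[q[4],q[5]])/" kin.py
cat > t.py <<'E'
from kin import *
print(P.round(0),[ (fk(d[0],P)[0]-d[1]).round(1) for d in D])
q0=np.array(o['qpos'])
for h in (60,45,26):
  for jawa in (-10,):
    q,e=ik(C0+h*n,target(jawa),q0); print(h,q.round(2),round(e,2))
for b in range(0,360,30):
  v=up*np.cos(np.radians(b))+left*np.sin(np.radians(b)); T=R.from_rotvec(v*np.radians(4)).as_matrix()@target(-10)
  q,e=ik(C0+26*n,T,q0); print(b,q.round(2),round(e,2))
E
python3 t.py
```

```text
orient err deg 0.0
orient err deg 0.27
orient err deg 0.13
orient err deg 0.0
[ 78. 175. 493. 408.  37. 183.] [array([-11.5,  -3.1,   0.4]), array([-12.6, -13.6,  -8.9]), array([-1. , -2.3, -4.6]), array([ 0.2, -0.6,  0.2])]
60 [ 0.19  0.3   2.32 -0.74  0.13  0.75] 0.0
45 [ 0.19  0.35  2.31 -0.99  0.1   1.  ] 0.0
26 [ 0.18  0.4   2.3  -1.47  0.08  1.48] 0.0
0 [ 0.15  0.4   2.31  0.21 -0.01 -0.24] 0.0
30 [ 0.16  0.4   2.29 -0.14  0.04  0.13] 0.0
60 [ 0.17  0.4   2.28 -0.34  0.09  0.33] 0.0
90 [ 0.18  0.4   2.27 -0.57  0.13  0.57] 0.0
120 [ 0.19  0.4   2.27 -0.81  0.15  0.83] 0.0
150 [ 0.21  0.4   2.28 -1.09  0.16  1.12] 0.0
180 [ 0.22  0.41  2.29 -1.4   0.17  1.44] 0.0
210 [ 0.21  0.41  2.31 -1.73  0.16  1.76] 0.0
240 [ 0.21  0.41  2.32 -2.05  0.16  2.07] 0.0
270 [ 0.19  0.41  2.33 -2.34  0.14  2.35] 0.0
300 [ 0.17  0.41  2.33 -2.59  0.11  2.59] 0.0
330 [ 0.16  0.4   2.32  0.32 -0.06 -0.34] 0.0
```

```bash
cat > t2.py <<'E'
from kin import *
q0=np.array(o['qpos'])
for b,t in ((110,4),(125,3.5),(140,3)):
  v=up*np.cos(np.radians(b))+left*np.sin(np.radians(b)); Q=R.from_rotvec(v*np.radians(t)).as_matrix()
  q,e=ik(C0+26*n,Q@target(-10),q0); print(b,t,q.round(2),round(e,2))
  T=Q@target(-10); print(' tool y',T[:,1].round(3))
  qq=q
  for j in (20,50,80,110): qq,e=ik(C0+26*n,Q@target(j),qq); print('   jaw',j,qq.round(2),round(e,2))
  qq=q
  for j in (-40,-70,-100,-130): qq,e=ik(C0+26*n,Q@target(j),qq); print('   jaw',j,qq.round(2),round(e,2))
E
python3 t2.py
```

```text
orient err deg 0.0
orient err deg 0.27
orient err deg 0.13
orient err deg 0.0
110 4 [ 0.19  0.4   2.27 -0.73  0.15  0.74] 0.0
 tool y [ 0.362 -0.029 -0.932]
   jaw 20 [ 0.19  0.4   2.27 -0.73  0.15  1.26] 0.0
   jaw 50 [ 0.19  0.4   2.27 -0.73  0.15  1.79] 0.0
   jaw 80 [ 0.19  0.4   2.27 -0.73  0.15  2.31] 0.0
   jaw 110 [ 0.19  0.4   2.27 -0.73  0.15  2.83] 0.0
   jaw -40 [ 0.19  0.4   2.27 -0.73  0.15  0.22] 0.0
   jaw -70 [ 0.19  0.4   2.27 -0.73  0.15 -0.31] 0.0
   jaw -100 [ 0.19  0.4   2.27 -0.73  0.15 -0.83] 0.0
   jaw -130 [ 0.19  0.4   2.27 -0.73  0.15 -1.35] 0.0
125 3.5 [ 0.2   0.4   2.28 -0.9   0.14  0.92] 0.0
 tool y [ 0.376 -0.04  -0.926]
   jaw 20 [ 0.2   0.4   2.28 -0.9   0.14  1.44] 0.0
   jaw 50 [ 0.2   0.4   2.28 -0.9   0.14  1.96] 0.0
   jaw 80 [ 0.2   0.4   2.28 -0.9   0.14  2.49] 0.0
   jaw 110 [ 0.2   0.4   2.28 -0.9   0.14  3.01] 0.0
   jaw -40 [ 0.2   0.4   2.28 -0.9   0.14  0.39] 0.0
   jaw -70 [ 0.2   0.4   2.28 -0.9   0.14 -0.13] 0.0
   jaw -100 [ 0.2   0.4   2.28 -0.9   0.14 -0.65] 0.0
   jaw -130 [ 0.2   0.4   2.28 -0.9   0.14 -1.18] 0.0
140 3 [ 0.2   0.4   2.28 -1.06  0.14  1.08] 0.0
 tool y [ 0.391 -0.046 -0.919]
   jaw 20 [ 0.2   0.4   2.28 -1.06  0.14  1.61] 0.0
   jaw 50 [ 0.2   0.4   2.28 -1.07  0.14  2.13] 0.0
   jaw 80 [ 0.2   0.4   2.28 -1.07  0.14  2.66] 0.0
   jaw 110 [ 0.2   0.4   2.28 -1.07  0.14  3.18] 0.0
   jaw -40 [ 0.2   0.4   2.28 -1.06  0.14  0.56] 0.0
   jaw -70 [ 0.2   0.4   2.28 -1.06  0.14  0.04] 0.0
   jaw -100 [ 0.2   0.4   2.28 -1.06  0.14 -0.49] 0.0
   jaw -130 [ 0.2   0.4   2.28 -1.06  0.14 -1.01] 0.0
```

```bash
cat >> meas.py <<'E'
_v=up*np.cos(np.radians(125))+left*np.sin(np.radians(125)); Q=R.from_rotvec(_v*np.radians(3.5)).as_matrix()
TY=(Q@target(0))[:,1]
def delta2(zang,h):
    o=ctrl.get_obs(); M=R.from_rotvec(o['orientation']).as_matrix()
    return (C0+h*n-o['ee_pos']).round(2), np.degrees(R.from_matrix(Q@target(zang)@M.T).as_rotvec()).round(2)
def jaw2():
    o=ctrl.get_obs(); M=Q.T@R.from_rotvec(o['orientation']).as_matrix(); z=M[:,2]; d=o['ee_pos']-C0
    print('t',o['t'],'jaw',np.degrees(np.arctan2(-z@left,z@up)).round(2),'axerr',np.degrees(np.arccos(min(1,-M[:,1]@n))).round(2),'h',(d@n).round(1),'up',(d@up).round(2),'left',(d@left).round(2),'F',o['ft_force'].round(1),'Mom',o['moment'].round(3),'Mn',(o['moment']@n).round(3),'w',round(o['width'],1),'q',o['qpos'].round(2))
E
python3 - <<'E'
from meas import *
print(delta2(-10,70),TY)
E
```

```text
(array([-0.82,  2.33,  4.54]), array([-1.75,  2.75, -0.58])) [ 0.37611313 -0.04035952 -0.92569435]
```

servo_tool(moves="-0.001 0.001 0.003 -0.9 1.4 -0.3; -0.001 0.001 0.005 -1.8 2.8 -0.6; -0.001 0.001 0.005 -1.8 2.8 -0.6; -0.001 0.001 0.005 -1.8 2.8 -0.6", hand=0)

```text
t: 3.32
ee_pos: [461.8, 73.9, 118.5]
orientation: [-1.04, 0.785, -1.305]
ft_force: [0.8, -0.6, 0.5]
width: 88.0
```

```bash
python3 - <<'E'
from meas import *
jaw2();print(delta2(-10,70))
E
```

```text
t 3.325 jaw -10.03 axerr 0.06 h 71.1 up 0.22 left -0.7 F [ 0.8 -0.6  0.5] Mom [-0.033  0.12   0.035] Mn 0.046 w 88.0 q [ 0.21  0.27  2.28 -0.51  0.25  0.53]
(array([ 0.26,  0.69, -1.07]), array([-0.01,  0.05, -0.04]))
```

servo_tool(moves="0 0.001 -0.001 -3.8 0.4 9.3; 0 0.001 -0.001 -7.5 0.8 18.5; 0 0.001 -0.001 -11.3 1.2 27.8; 0 0.001 -0.001 -15 1.6 37; 0 0.001 -0.001 -18.8 2 46.3; 0 0.001 -0.001 -22.6 2.4 55.5; 0 0.001 -0.001 -26.3 2.8 64.8; 0 0.001 -0.001 -30.1 3.2 74.1", hand=130)

```text
t: 4.32
ee_pos: [461.6, 74.9, 117.1]
orientation: [-1.587, -0.293, -0.315]
ft_force: [-0.1, -0.4, -1.0]
width: 42.8
```

servo_tool(moves="0 0 0 -3.8 0.4 9.3; 0 0 0 -7.5 0.8 18.5; 0 0 0 -11.3 1.2 27.8; 0 0 0 -15 1.6 37; 0 0 0 -18.8 2 46.3; 0 0 0 -22.6 2.4 55.5; 0 0 0 -26.3 2.8 64.8; 0 0 0 -30.1 3.2 74.1")

```text
t: 5.32
ee_pos: [461.6, 74.9, 117.1]
orientation: [-1.571, -1.336, 0.864]
ft_force: [0.3, -0.8, 1.0]
width: 43.0
```

```bash
python3 - <<'E'
from meas import *
jaw2();print(delta2(-190,70))
E
```

```text
t 5.325 jaw -170.46 axerr 0.06 h 70.0 up -0.62 left 0.26 F [ 0.3 -0.8  1. ] Mom [0.108 0.065 0.022] Mn -0.026 w 43.0 q [ 0.22  0.27  2.28 -0.51  0.24 -2.26]
(array([ 0.54, -0.27,  0.3 ]), array([-7.37,  0.73, 18.08]))
```

servo_tool(moves="0.002 0 -0.004 0 0 0; 0.004 0 -0.008 0 0 0; 0.006 0 -0.011 0 0 0; 0.007 0 -0.014 0 0 0; 0.007 0 -0.014 -3 0.3 7.4; 0.007 0 -0.014 -5.2 0.6 12.8; 0.007 0 -0.014 -7.3 0.8 18; 0.007 0 -0.014 -7.3 0.8 18")

```text
t: 6.32
ee_pos: [469.0, 75.2, 103.1]
orientation: [-1.471, -1.566, 1.162]
ft_force: [-0.6, -0.2, -0.4]
width: 43.1
```

```bash
python3 - <<'E'
from meas import *
jaw2();print(delta2(-190,26))
im=ctrl.get_image('side');save('side2z.png',cv2.resize(im['pixels'][160:250,270:400],None,fx=6,fy=6,interpolation=cv2.INTER_CUBIC))
E
```

```text
t 6.325 jaw 170.49 axerr 0.07 h 54.1 up 0.19 left 0.64 F [-0.6 -0.2 -0.4] Mom [0.11  0.174 0.037] Mn -0.012 w 43.1 q [ 0.21  0.32  2.28 -0.59  0.21 -2.52]
(array([ 11.71,  -0.8 , -25.57]), array([-0.21, -0.04,  0.45]))
```

View pics/side2z.png

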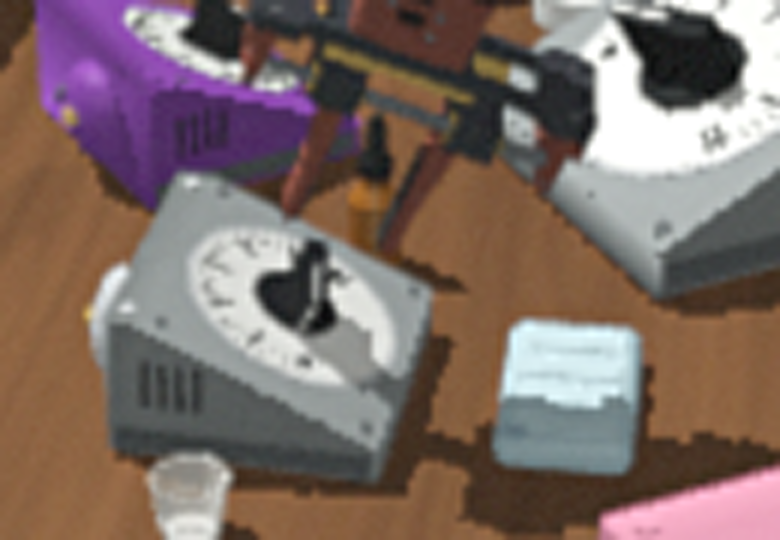

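```bash
python3 - <<'E'
from meas import *
im=ctrl.get_image('side');o=ctrl.get_obs()
M=R.from_rotvec(o['orientation']).as_matrix()
tip=o['ee_pos']+19*M[:,1]
pts=[C0,C0+31*n,tip,tip+21.5*M[:,2],tip-21.5*M[:,2],o['ee_pos']]
print((proj(im,pts)-[270,160])*6)
E
```

```text
[[289.95671159 299.21206193]
 [314.74249129 255.57563786]
 [319.48113964 250.23505829]
 [358.55935288 263.89536765]
 [280.21097606 236.50765014]
 [333.02622468 222.7415405 ]]
```

```bash
python3 - <<'E'
from meas import *
im=ctrl.get_image('side');o=ctrl.get_obs()
M=R.from_rotvec(o['orientation']).as_matrix()
a=cv2.resize(im['pixels'][165:220,290:350],None,fx=12,fy=10.9,interpolation=cv2.INTER_NEAREST)
tip=o['ee_pos']+19*M[:,1]
for s in (1,-1):
  for x in (-10,10):
    for b in (0,-19,-50):
      p=(proj(im,tip+s*21.5*M[:,2]+x*M[:,0]+b*M[:,1])[0]-[290,165])*[12,10.9]+6
      cv2.circle(a,tuple(int(i) for i in p),4,(0,255,0) if b==0 else (255,255,0),-1)
save('side2t.png',a)
C=cloud(im)
for u,v in [(318,195),(319,192),(333,200),(335,198),(336,195)]: print(u,v,C[v,u].round(1),im['pixels'][v,u], 'h',((C[v,u]-C0)@n).round(1))
print(tip+21.5*M[:,2],tip-21.5*M[:,2])
E
```

```text
318 195 [488.9  91.6 118. ] [83 50 45] h 59.3
319 192 [485.   95.4 131. ] [87 54 44] h 72.8
333 200 [ 241.1 1307.   851.5] [67 52 46] h 836.0
335 198 [438.7  81.3 107.1] [79 48 41] h 70.5
336 195 [435.   86.3 120.9] [71 51 49] h 84.7
[456.40104704  71.15899529  77.76781101] [495.89650984  77.63380098  93.48993902]
```

View pics/side2t.png

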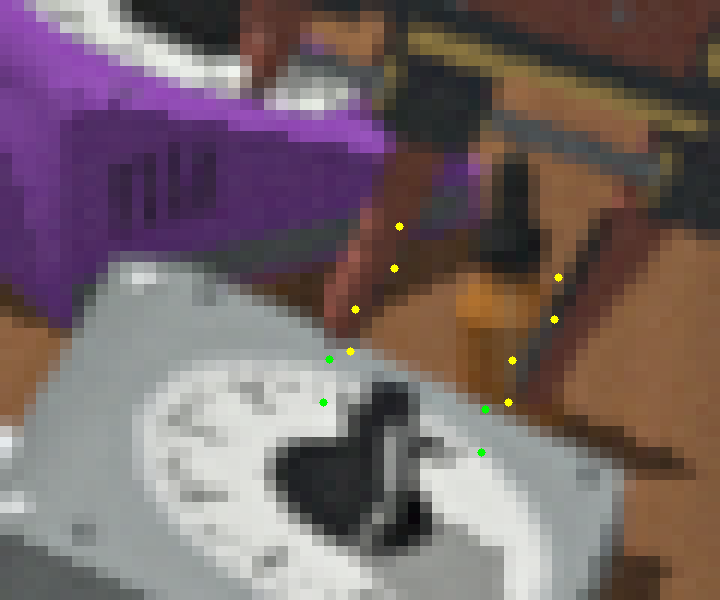

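The fingertips look about 8 mm shorter than nominal at this opening, probably because the linkage extends as it closes. The fingers straddle the knob correctly. I'll go down most of the way, then check again.

servo_tool(moves="0.002 0 -0.004 0 0 0; 0.004 0 -0.009 0 0 0; 0.006 -0.001 -0.013 0 0 0.2; 0.008 -0.001 -0.018 0 0 0.4; 0.01 -0.001 -0.022 0 0 0.4; 0.01 -0.001 -0.022 0 0 0.4")

```text
t: 7.22
ee_pos: [479.0, 74.1, 80.8]
orientation: [-1.465, -1.572, 1.168]
ft_force: [0.4, 0.3, -0.5]
width: 42.7
```

```bash
cat > look.py <<'E'
from meas import *
import sys
jaw2();print(delta2(float(sys.argv[2]),27))
im=ctrl.get_image('side');save(sys.argv[1],cv2.resize(im['pixels'][165:245,280:385],None,fx=7,fy=7,interpolation=cv2.INTER_CUBIC))
E
python3 look.py side3.png -190
```

```text
t 7.225 jaw 170.04 axerr 0.19 h 29.7 up -0.19 left -0.31 F [ 0.4  0.3 -0.5] Mom [0.058 0.154 0.003] Mn -0.02 w 42.7 q [ 0.2   0.38  2.27 -0.74  0.17 -2.38]
(array([ 1.33,  0.29, -2.38]), array([-0.18, -0.08, -0.02]))
```

View pics/side3.png

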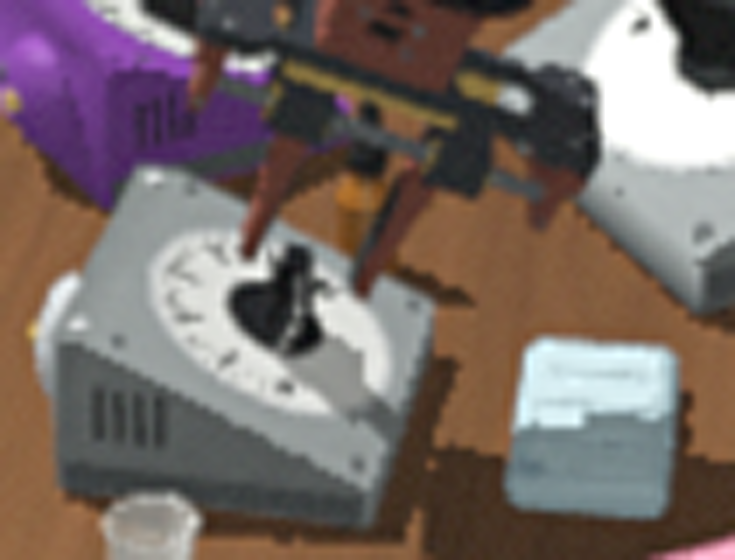

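```bash
cat > tips.py <<'E'
from meas import *
im=ctrl.get_image('side');C=cloud(im);o=ctrl.get_obs()
M=R.from_rotvec(o['orientation']).as_matrix()
d=(C-o['ee_pos'])@M   # tool coords
hf=(C-C0)@n
ok=(abs(d[...,0])<16)&(abs(d[...,2])<70)&(hf>3)&(d[...,1]>-45)
hsv=cv2.cvtColor(im['pixels'],cv2.COLOR_RGB2HSV)
for s in (1,-1):
    m=ok&(np.sign(d[...,2])==s)&(hsv[...,1]>70)&(hsv[...,2]<160)
    v,u=np.where(m); i=np.argsort(hf[m])[:12]
    for k in i: print(s,u[k],v[k],'tool',d[v[k],u[k]].round(1),'h',hf[v[k],u[k]].round(1),im['pixels'][v[k],u[k]])
E
python3 tips.py
```

```text
1 331 206 tool [12.2 -7.9 26. ] h 39.1 [75 43 37]
1 331 205 tool [ 10.8 -10.5  24.9] h 41.7 [74 43 36]
1 332 206 tool [ 14.  -10.5  28.3] h 41.8 [90 63 58]
1 332 205 tool [ 13.6 -13.7  27. ] h 44.9 [81 47 40]
1 331 204 tool [ 13.9 -16.2  22.7] h 47.2 [68 47 42]
1 331 200 tool [ -5.7 -16.5  21.8] h 47.8 [76 64 51]
1 333 204 tool [ 10.9 -16.5  29. ] h 47.9 [92 64 58]
1 332 204 tool [ 13.2 -17.   25.7] h 48.1 [79 42 33]
1 332 203 tool [ 11.2 -19.1  24.8] h 50.2 [78 47 42]
1 334 203 tool [ 11.4 -21.7  30.3] h 53.1 [91 60 47]
1 332 202 tool [ 12.6 -23.6  23. ] h 54.6 [72 48 46]
1 332 198 tool [ -6.8 -24.1  22. ] h 55.4 [81 67 58]
-1 315 201 tool [ 11.5  -5.7 -25.5] h 34.0 [84 58 52]
-1 315 200 tool [ 13.3 -10.5 -27.2] h 38.7 [73 38 27]
-1 315 199 tool [ 10.1 -11.7 -27.9] h 40.0 [94 56 47]
-1 315 196 tool [  0.9 -15.7 -30. ] h 44.0 [145 103  95]
-1 316 199 tool [ 14.4 -16.  -25.9] h 44.3 [81 50 43]
-1 316 198 tool [  9.8 -16.3 -26.4] h 44.6 [83 43 36]
-1 315 197 tool [  8.  -17.3 -30.1] h 45.4 [129  80  72]
-1 318 196 tool [  4.7 -22.1 -22.4] h 50.7 [75 59 53]
-1 316 196 tool [ 11.2 -24.3 -29.3] h 52.4 [110  62  53]
-1 317 197 tool [ 15.4 -25.  -26. ] h 53.1 [81 48 41]
-1 316 194 tool [  2.5 -25.1 -30.2] h 53.3 [138  83  75]
-1 316 193 tool [ -1.9 -25.5 -30.7] h 53.8 [124  75  62]
```

```bash
python3 - <<'E'
from meas import *
im=ctrl.get_image('side');o=ctrl.get_obs()
M=R.from_rotvec(o['orientation']).as_matrix()
for s in (1,-1):
  for Y in (19,10,0,-8):
    print(s,Y,[proj(im,o['ee_pos']+M@np.array([x,Y,s*z]))[0].round(1).tolist() for x,z in((10,21.3),(10,28),(-10,21.3))])
a=im['pixels'][190:215,305:345]; save('tipz.png',cv2.resize(a,None,fx=18,fy=18,interpolation=cv2.INTER_NEAREST))
im=ctrl.get_image('top');o=ctrl.get_obs(); save('top3.png',cv2.resize(im['pixels'][150:250,250:370],None,fx=6,fy=6,interpolation=cv2.INTER_CUBIC))
E
```

```text
1 19 [[326.4, 211.4], [328.4, 212.1], [326.7, 207.5]]
1 10 [[327.4, 209.3], [329.5, 210.0], [327.7, 205.4]]
1 0 [[328.6, 207.0], [330.7, 207.6], [328.9, 203.0]]
1 -8 [[329.6, 205.0], [331.6, 205.7], [329.9, 201.1]]
-1 19 [[313.5, 207.0], [311.4, 206.3], [313.9, 203.1]]
-1 10 [[314.5, 204.9], [312.4, 204.2], [314.9, 201.0]]
-1 0 [[315.6, 202.5], [313.6, 201.8], [316.1, 198.6]]
-1 -8 [[316.6, 200.6], [314.5, 199.9], [317.0, 196.7]]
```

View pics/tipz.png

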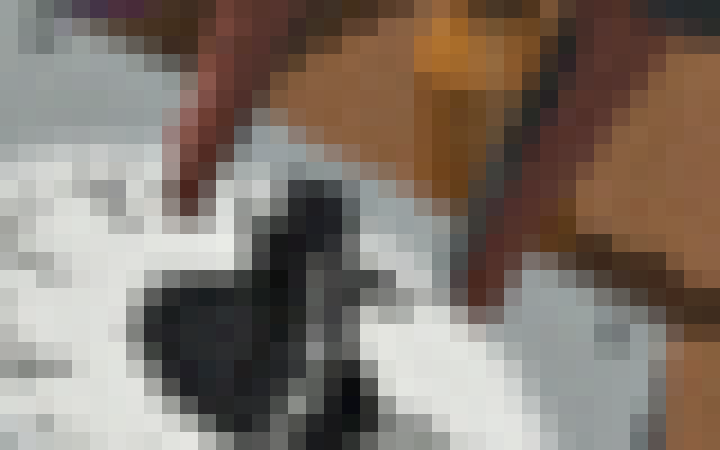

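View pics/top3.png

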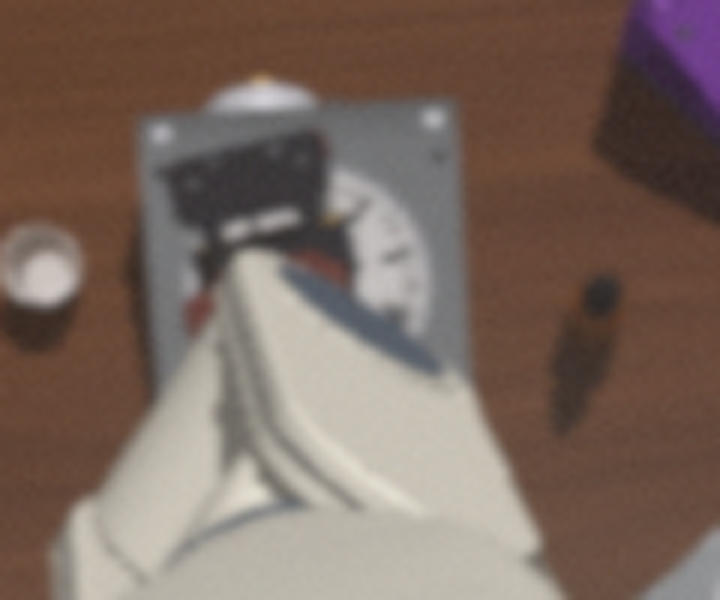

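servo_tool(moves="0 0 0 0 0 0; 0 0 0 0 0 0; 0 0 0 0 0 0", hand=185)

```text
t: 7.8
ee_pos: [479.1, 74.2, 81.4]
orientation: [-1.466, -1.573, 1.167]
ft_force: [0.6, -0.2, 0.6]
width: 24.5
```

```bash
python3 - <<'E'
from meas import *
jaw2()
im=ctrl.get_image('side');o=ctrl.get_obs()
M=R.from_rotvec(o['orientation']).as_matrix()
w=o['width']/2
for s in (1,-1):
  for Y in (19,10,0,-8):
    print(s,Y,[proj(im,o['ee_pos']+M@np.array([x,Y,s*z]))[0].round(1).tolist() for x,z in((10,w),(10,w+7),(-10,w))])
a=im['pixels'][190:215,305:345]; save('tipz2.png',cv2.resize(a,None,fx=18,fy=18,interpolation=cv2.INTER_NEAREST))
E
```

```text
t 7.8 jaw 170.05 axerr 0.19 h 30.1 up 0.14 left -0.22 F [ 0.6 -0.2  0.6] Mom [ 0.094  0.093 -0.029] Mn -0.066 w 24.5 q [ 0.2   0.38  2.27 -0.74  0.17 -2.38]
1 19 [[323.6, 210.5], [325.7, 211.2], [323.9, 206.6]]
1 10 [[324.7, 208.4], [326.8, 209.1], [325.0, 204.4]]
1 0 [[325.9, 206.0], [328.0, 206.7], [326.2, 202.1]]
1 -8 [[326.8, 204.1], [328.9, 204.8], [327.1, 200.2]]
-1 19 [[316.2, 208.0], [314.1, 207.3], [316.7, 204.1]]
-1 10 [[317.3, 205.8], [315.1, 205.1], [317.7, 201.9]]
-1 0 [[318.4, 203.4], [316.3, 202.7], [318.8, 199.5]]
-1 -8 [[319.4, 201.5], [317.2, 200.8], [319.8, 197.6]]
```

View pics/tipz2.png

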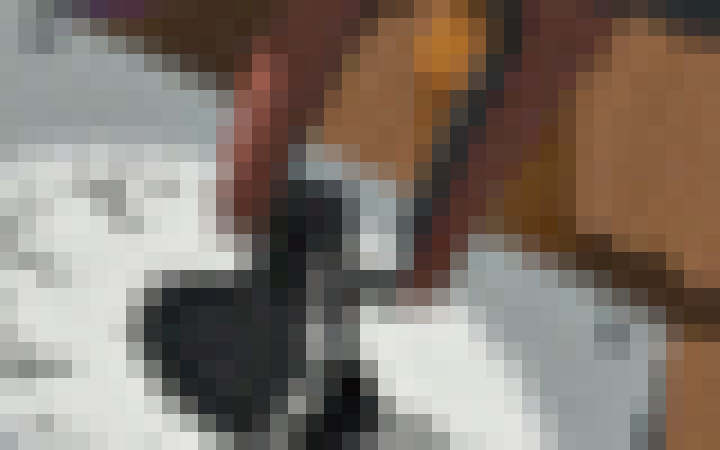

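servo_tool(moves="0.001 0 -0.002 0 0 0; 0.002 0 -0.004 0 0 0; 0.003 0 -0.006 0 0 0; 0.003 0 -0.0075 0 0 0; 0.003 0 -0.0075 0 0 0")

```text
t: 8.48
ee_pos: [481.9, 74.1, 73.6]
orientation: [-1.466, -1.573, 1.168]
ft_force: [-0.4, 0.2, 0.9]
width: 24.4
```

```bash
cat > look2.py <<'E'
from meas import *
import sys
jaw2()
im=ctrl.get_image('side');o=ctrl.get_obs()
a=im['pixels'][185:225,300:350]; a=cv2.resize(a,None,fx=14,fy=14,interpolation=cv2.INTER_NEAREST)
M=R.from_rotvec(o['orientation']).as_matrix()
w=o['width']/2
for s in (1,-1):
  for Y in (19,0):
    p=(proj(im,o['ee_pos']+M@np.array([10,Y,s*w]))[0]-[300,185]+.5)*14
    cv2.circle(a,tuple(int(i) for i in p),4,(0,255,0),-1)
th=np.radians(float(sys.argv[2]));b=up*np.cos(th)-left*np.sin(th); b2=np.cross(n,b)
for q in ([31,0,31],[-20,-7,31],[-20,7,31],[18,7,31],[18,-7,31],[0,0,31]):
    p=(proj(im,C0+b*q[0]+b2*q[1]+n*q[2])[0]-[300,185]+.5)*14
    cv2.circle(a,tuple(int(i) for i in p),4,(255,0,255),-1)
for k in range(0,31,5):
    t=np.radians(k*7.5-112.5); p=(proj(im,C0+44*(up*np.cos(t)-left*np.sin(t)))[0]-[300,185]+.5)*14
    cv2.circle(a,tuple(int(i) for i in p),3,(255,0,0),-1)
save(sys.argv[1],a)
E
python3 look2.py side4.png -100
```

```text
t 8.475 jaw 170.04 axerr 0.19 h 21.9 up -0.62 left -0.23 F [-0.4  0.2  0.9] Mom [0.19  0.081 0.021] Mn -0.06 w 24.4 q [ 0.2   0.4   2.26 -0.82  0.15 -2.3 ]
```

View pics/side4.png

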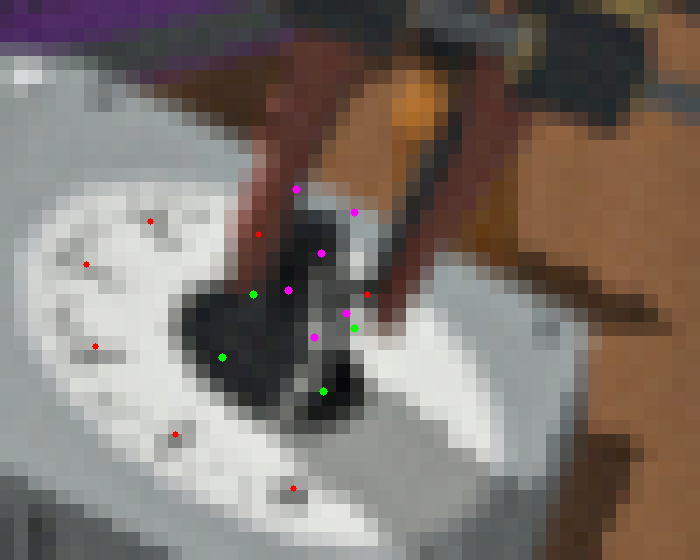

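The marks line up to about 1 px, and the fingertips appear to sit near the TCP rather than 19 mm ahead of it. There is no contact force, so I'll keep descending in small steps and watch the force.

servo_tool(moves="0.001 0 -0.002 0 0 0; 0.002 0 -0.004 0 0 0; 0.003 0 -0.006 0 0 0; 0.003 0 -0.006 0 0 0")

```text
t: 9.02
ee_pos: [485.0, 74.1, 67.6]
orientation: [-1.466, -1.573, 1.168]
ft_force: [-0.3, 0.1, 0.7]
width: 24.2
```

```bash
python3 look2.py side5.png -100
```

```text
t 9.025 jaw 170.04 axerr 0.19 h 15.1 up -0.32 left -0.15 F [-0.3  0.1  0.7] Mom [0.176 0.151 0.023] Mn -0.052 w 24.2 q [ 0.2   0.42  2.26 -0.89  0.14 -2.24]
```

View pics/side5.png

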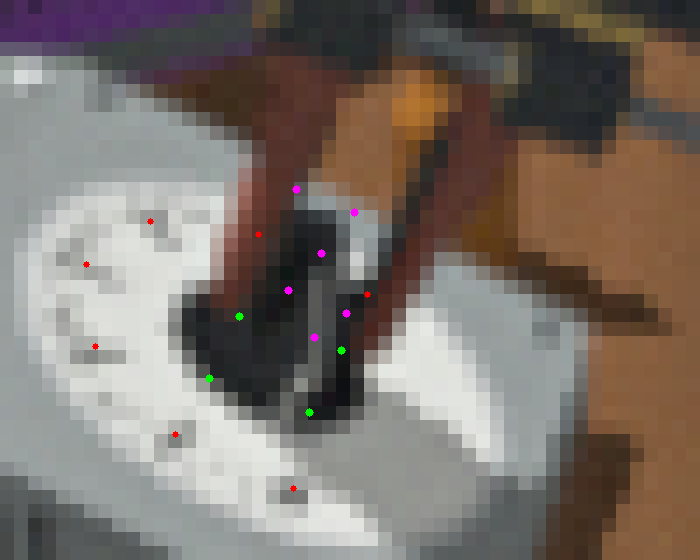

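servo_tool(moves="0.001 0 -0.002 0 0 0; 0.002 0 -0.004 0 0 0; 0.002 0 -0.005 0 0 0; 0.002 0 -0.005 0 0 0")

```text
t: 9.57
ee_pos: [486.9, 74.1, 62.6]
orientation: [-1.466, -1.573, 1.168]
ft_force: [0.5, -0.4, -0.5]
width: 24.2
```

```bash
python3 look2.py side6.png -100
```

```text
t 9.575 jaw 170.04 axerr 0.19 h 9.8 up -0.67 left -0.13 F [ 0.5 -0.4 -0.5] Mom [0.15  0.142 0.004] Mn -0.059 w 24.2 q [ 0.2   0.44  2.26 -0.95  0.14 -2.17]
```

View pics/side6.png

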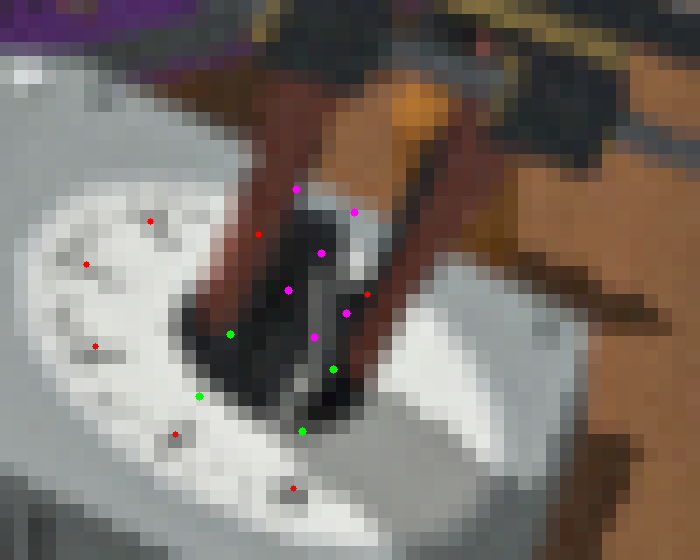

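servo_tool(moves="0 0 0 0 0 0; 0 0 0 0 0 0; 0 0 0 0 0 0", hand=207)

```text
t: 10.0
ee_pos: [487.0, 74.2, 62.8]
orientation: [-1.466, -1.573, 1.168]
ft_force: [-0.2, 0.4, -0.1]
width: 16.8
```

```bash
python3 look2.py side7.png -100
```

```text
t 10.0 jaw 170.05 axerr 0.19 h 10.0 up -0.53 left -0.12 F [-0.2  0.4 -0.1] Mom [ 0.097  0.108 -0.002] Mn -0.042 w 16.8 q [ 0.2   0.44  2.26 -0.95  0.14 -2.17]
```

View pics/side7.png

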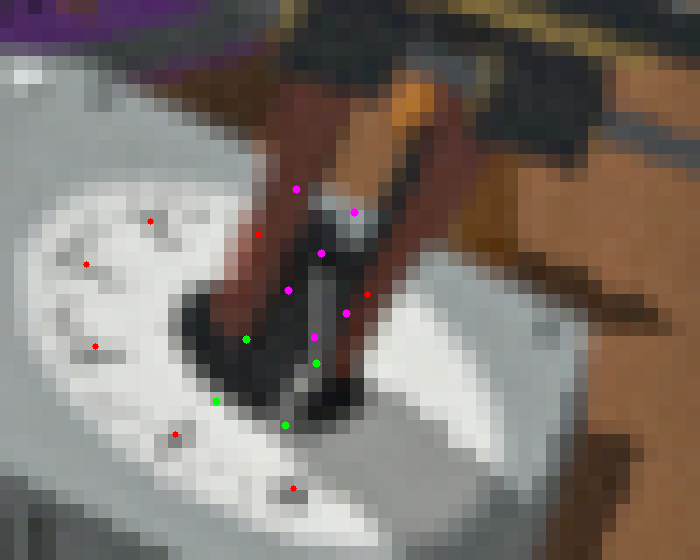

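servo_tool(moves="0 0 0 1.9 -0.2 -4.6; 0 0 0 3.8 -0.4 -9.3; 0 0 0 5.6 -0.6 -13.9; 0 0 0 7.5 -0.8 -18.5; 0 0 0 9.4 -1 -23.1; 0 0 0 11.3 -1.2 -27.8")

```text
t: 10.8
ee_pos: [486.8, 74.0, 62.7]
orientation: [-1.608, -1.205, 0.696]
ft_force: [-0.2, -0.4, 1.0]
width: 16.5
```

```bash
python3 look2.py side8.png -72
```

```text
t 10.8 jaw -159.77 axerr 0.17 h 10.0 up -0.77 left -0.23 F [-0.2 -0.4  1. ] Mom [0.057 0.17  0.041] Mn 0.014 w 16.5 q [ 0.2   0.44  2.26 -0.97  0.13 -1.63]
```

View pics/side8.png

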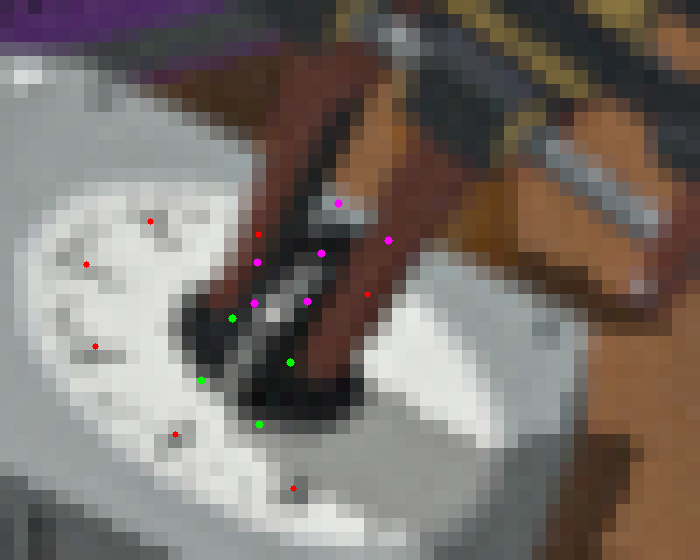

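The knob follows the jaws with almost no side force, and the white line has turned to about (275,300). I'll carry on winding.

servo_tool(moves="0 0 0 3.8 -0.4 -9.3; 0 0 0 7.5 -0.8 -18.5; 0 0 0 11.3 -1.2 -27.8; 0 0 0 15 -1.6 -37; 0 0 0 18.8 -2 -46.3; 0 0 0 22.6 -2.4 -55.5; 0 0 0 26.3 -2.8 -64.8; 0 0 0 30.1 -3.2 -74.1")

```text
t: 11.85
ee_pos: [487.0, 73.8, 62.7]
orientation: [-1.546, -0.15, -0.464]
ft_force: [0.5, -2.9, -0.4]
width: 16.9
```

```bash
python3 look2.py side9.png 8
```

```text
t 11.85 jaw -79.64 axerr 0.16 h 9.9 up -0.54 left -0.43 F [ 0.5 -2.9 -0.4] Mom [-0.233 -0.125 -0.012] Mn 0.086 w 16.9 q [ 0.2   0.44  2.26 -1.    0.14 -0.19]
```

View pics/side9.png

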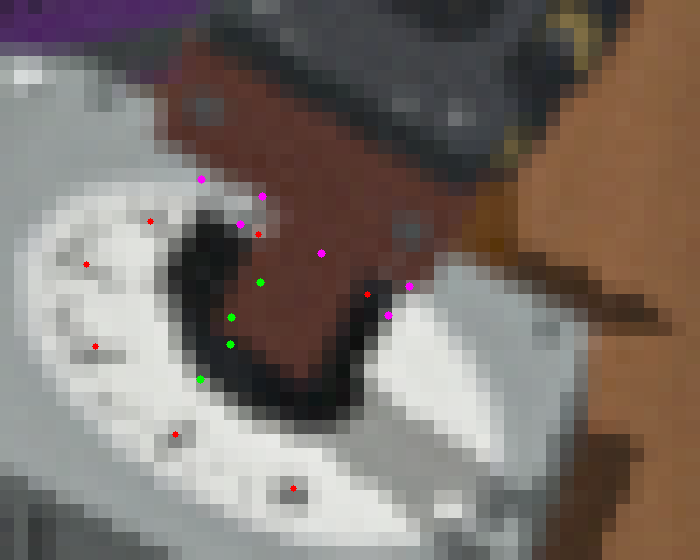

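servo_tool(moves="0 -0.0005 0 3.8 -0.4 -9.3; 0 -0.0005 0 7.5 -0.8 -18.5; 0 -0.0005 0 11.3 -1.2 -27.8; 0 -0.0005 0 15 -1.6 -37; 0 -0.0005 0 18.8 -2 -46.3; 0 -0.0005 0 22.6 -2.4 -55.5; 0 -0.0005 0 26.3 -2.8 -64.8; 0 -0.0005 0 30.1 -3.2 -74.1")

```text
t: 12.9
ee_pos: [486.7, 73.5, 62.7]
orientation: [-0.934, 0.919, -1.415]
ft_force: [-1.1, -0.1, 0.1]
width: 16.7
```

```bash
python3 look2.py side10.png 85
```

```text
t 12.9 jaw 0.25 axerr 0.17 h 10.0 up -0.81 left -0.77 F [-1.1 -0.1  0.1] Mom [-0.105  0.188  0.067] Mn 0.106 w 16.7 q [ 0.2   0.44  2.26 -0.98  0.14  1.18]
```

View pics/side10.png

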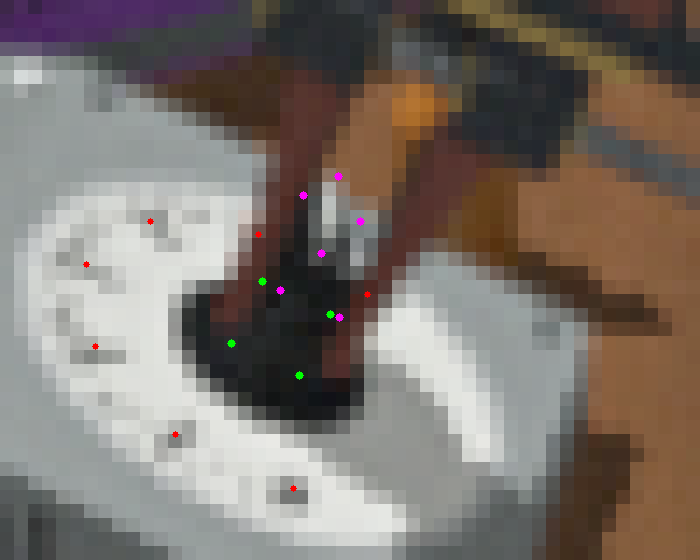

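servo_tool(moves="0 0 0 2.3 -0.2 -5.6; 0 0 0 4.5 -0.5 -11.1; 0 0 0 6.8 -0.7 -16.7; 0 0 0 9 -1 -22.2; 0 0 0 11.3 -1.2 -27.8; 0 0 0 12.8 -1.4 -31.5")

```text
t: 13.7
ee_pos: [486.6, 73.5, 62.6]
orientation: [-0.514, 1.347, -1.725]
ft_force: [-1.8, -0.8, 0.9]
width: 16.6
```

```bash
python3 look2.py side11.png 120
```

```text
t 13.7 jaw 33.98 axerr 0.17 h 10.0 up -0.93 left -0.72 F [-1.8 -0.8  0.9] Mom [-0.066  0.303  0.067] Mn 0.091 w 16.6 q [ 0.2   0.44  2.25 -0.97  0.14  1.76]
```

View pics/side11.png

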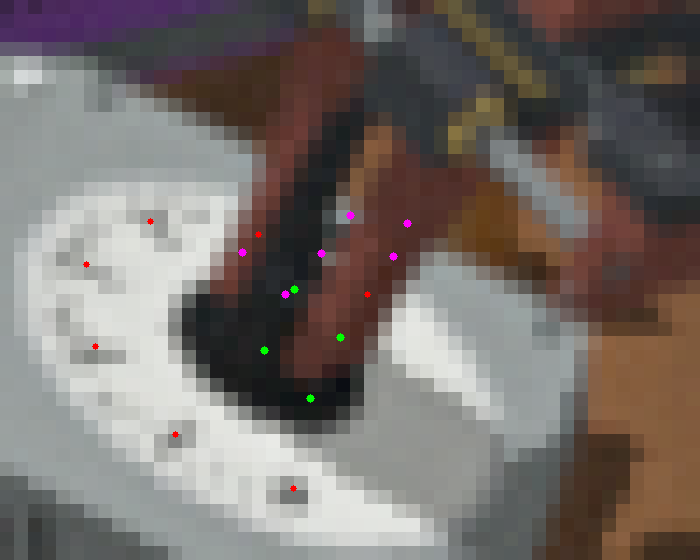

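servo_tool(moves="0 0 0 0.8 -0.1 -1.9; 0 0 0 1.5 -0.2 -3.7; 0 0 0 2.3 -0.2 -5.6")

```text
t: 14.12
ee_pos: [486.7, 73.6, 62.6]
orientation: [-0.426, 1.425, -1.774]
ft_force: [-1.8, -0.1, 0.6]
width: 16.5
```

```bash
python3 -c "
from meas import *
jaw2()"
```

```text
t 14.125 jaw 40.22 axerr 0.18 h 10.0 up -0.9 left -0.7 F [-1.8 -0.1  0.6] Mom [-0.021  0.445  0.125] Mn 0.125 w 16.5 q [ 0.2   0.44  2.25 -0.95  0.14  1.85]
```

servo_tool(moves="0 0 0 0.8 -0.1 -1.9; 0 0 0 1.1 -0.1 -2.8; 0 0 0 1.1 -0.1 -2.8")

```text
t: 14.5
ee_pos: [486.7, 73.6, 62.6]
orientation: [-0.382, 1.461, -1.798]
ft_force: [-3.8, -0.8, 0.0]
width: 16.7
```

```bash
python3 -c "
from meas import *
jaw2()"
```

```text
t 14.5 jaw 43.24 axerr 0.22 h 9.9 up -0.88 left -0.65 F [-3.8 -0.8  0. ] Mom [-0.003  0.677  0.034] Mn 0.036 w 16.7 q [ 0.2   0.44  2.25 -0.95  0.14  1.9 ]
```

```bash
python3 look2.py side12.png 125; python3 -c "
from meas import *
for i in range(4): ctrl.get_image('top'); jaw2()
im=ctrl.get_image('top'); save('top12.png',cv2.resize(im['pixels'][150:250,250:370],None,fx=6,fy=6,interpolation=cv2.INTER_CUBIC))"
```

```text
t 14.5 jaw 43.24 axerr 0.22 h 9.9 up -0.88 left -0.65 F [-3.8 -0.8  0. ] Mom [-0.003  0.677  0.034] Mn 0.036 w 16.7 q [ 0.2   0.44  2.25 -0.95  0.14  1.9 ]
t 14.6 jaw 43.24 axerr 0.21 h 9.9 up -0.85 left -0.68 F [-4.3 -0.1  0.1] Mom [-0.008  0.753  0.102] Mn 0.101 w 16.7 q [ 0.2   0.44  2.25 -0.95  0.14  1.9 ]
t 14.65 jaw 43.24 axerr 0.21 h 10.0 up -0.87 left -0.67 F [-5.1  0.4  0.9] Mom [-0.005  0.755  0.11 ] Mn 0.107 w 16.6 q [ 0.2   0.44  2.25 -0.95  0.14  1.9 ]
t 14.7 jaw 43.24 axerr 0.21 h 10.0 up -0.81 left -0.67 F [-4.6  0.1  0.6] Mom [0.012 0.76  0.101] Mn 0.091 w 16.7 q [ 0.2   0.44  2.25 -0.95  0.14  1.9 ]
t 14.75 jaw 43.25 axerr 0.21 h 10.0 up -0.86 left -0.69 F [-4.3  0.9 -0.5] Mom [0.034 0.748 0.115] Mn 0.095 w 16.5 q [ 0.2   0.44  2.25 -0.95  0.14  1.9 ]
```

View pics/side12.png

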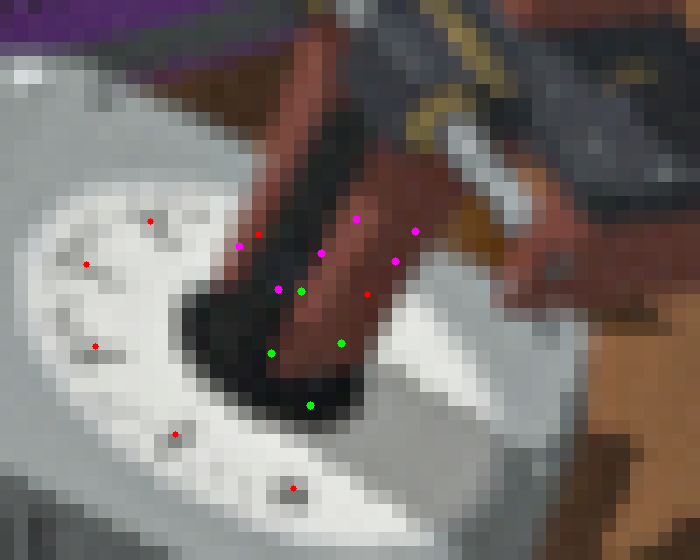

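View pics/top12.png

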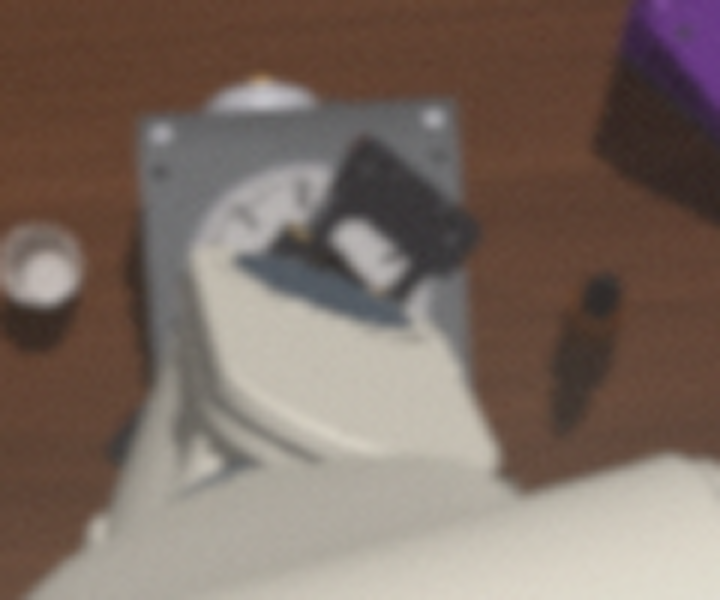

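servo_tool(moves="-0.0005 0 0 0.8 -0.1 -1.9; -0.001 0 0 1.1 -0.1 -2.8; -0.001 0 0 1.1 -0.1 -2.8")

```text
t: 15.18
ee_pos: [486.5, 73.7, 62.8]
orientation: [-0.337, 1.497, -1.821]
ft_force: [0.3, -1.2, -4.6]
width: 16.8
```

```bash
python3 -c "
from meas import *
jaw2()
for i in range(2): ctrl.get_image('top'); jaw2()"
```

```text
t 15.175 jaw 46.26 axerr 0.21 h 10.2 up -0.94 left -0.62 F [ 0.3 -1.2 -4.6] Mom [-0.142  0.28  -0.022] Mn 0.042 w 16.8 q [ 0.2   0.44  2.25 -0.95  0.14  1.96]
t 15.225 jaw 46.25 axerr 0.21 h 10.2 up -0.97 left -0.61 F [ 0.6 -2.6 -4.5] Mom [-0.254  0.144  0.002] Mn 0.11 w 16.8 q [ 0.2   0.44  2.25 -0.95  0.14  1.96]
t 15.275 jaw 46.25 axerr 0.21 h 10.2 up -0.99 left -0.6 F [ 0.7 -1.8 -4.5] Mom [-0.219  0.223  0.025] Mn 0.116 w 16.6 q [ 0.2   0.44  2.25 -0.95  0.14  1.96]
```

servo_tool(moves="0 0 0 0.8 -0.1 -1.9; 0 0 0 1.1 -0.1 -2.8; 0 0 0 1.1 -0.1 -2.8")

```text
t: 15.65
ee_pos: [486.3, 73.9, 62.8]
orientation: [-0.291, 1.533, -1.843]
ft_force: [1.0, 0.5, -5.6]
width: 16.6
```

```bash
python3 -c "
from meas import *
jaw2()
for i in range(2): ctrl.get_image('top'); jaw2()"; python3 look2.py side13.png 127
```

```text
t 15.65 jaw 49.28 axerr 0.23 h 10.3 up -1.19 left -0.35 F [ 1.   0.5 -5.6] Mom [0.029 0.219 0.251] Mn 0.216 w 16.6 q [ 0.2   0.44  2.25 -0.95  0.14  2.01]
t 15.7 jaw 49.27 axerr 0.23 h 10.3 up -1.24 left -0.38 F [ 1.6  1.4 -4.5] Mom [0.072 0.21  0.394] Mn 0.328 w 17.0 q [ 0.2   0.44  2.25 -0.95  0.14  2.01]
t 15.75 jaw 49.26 axerr 0.23 h 10.3 up -1.24 left -0.38 F [ 1.1  1.5 -4.5] Mom [0.056 0.172 0.297] Mn 0.246 w 16.8 q [ 0.2   0.44  2.25 -0.95  0.14  2.01]
t 15.75 jaw 49.26 axerr 0.23 h 10.3 up -1.24 left -0.38 F [ 1.1  1.5 -4.5] Mom [0.056 0.172 0.297] Mn 0.246 w 16.8 q [ 0.2   0.44  2.25 -0.95  0.14  2.01]
```

View pics/side13.png

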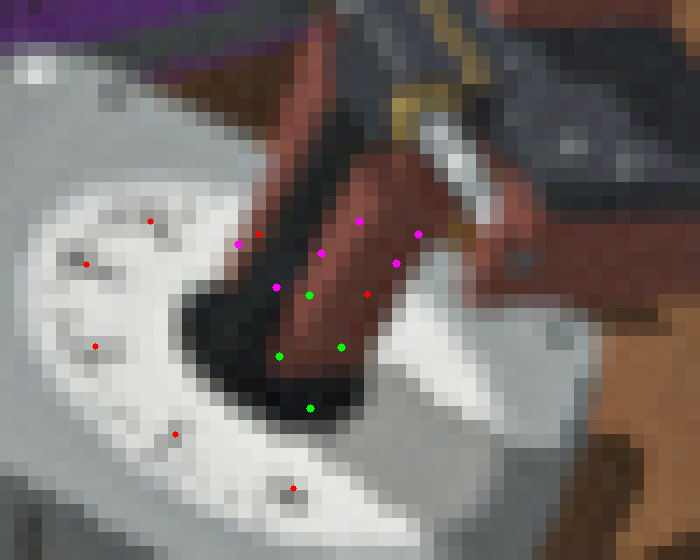

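The moment about the knob axis jumped from about 0.1 to 0.25–0.33 N m, so the knob is against its stop. Now I'll turn it back.

servo_tool(moves="0 0 0 -3.8 0.4 9.3; 0 0 0 -7.5 0.8 18.5; 0 0 0 -11.3 1.2 27.8; 0 0 0 -15 1.6 37; 0 0 0 -18.8 2 46.3; 0 0 0 -22.6 2.4 55.5; 0 0 0 -26.3 2.8 64.8; 0 0 0 -30.1 3.2 74.1")

```text
t: 16.8
ee_pos: [486.4, 73.8, 63.2]
orientation: [-1.235, 0.503, -1.075]
ft_force: [0.8, 1.4, -0.5]
width: 16.6
```

servo_tool(moves="0 0 0 -2.3 0.2 5.6; 0 0 0 -4.5 0.5 11.1; 0 0 0 -6.8 0.7 16.7; 0 0 0 -8.6 0.9 21.3; 0 0 0 -8.6 0.9 21.3")

```text
t: 17.42
ee_pos: [486.5, 73.8, 63.2]
orientation: [-1.402, 0.198, -0.802]
ft_force: [0.8, 1.0, 0.5]
width: 16.5
```

```bash
python3 look2.py side14.png 38
```

```text
t 17.425 jaw -53.67 axerr 0.31 h 10.5 up -0.81 left -0.45 F [0.8 1.  0.5] Mom [ 0.156 -0.082  0.021] Mn -0.047 w 16.5 q [ 0.2   0.44  2.26 -1.03  0.14  0.29]
```

View pics/side14.png

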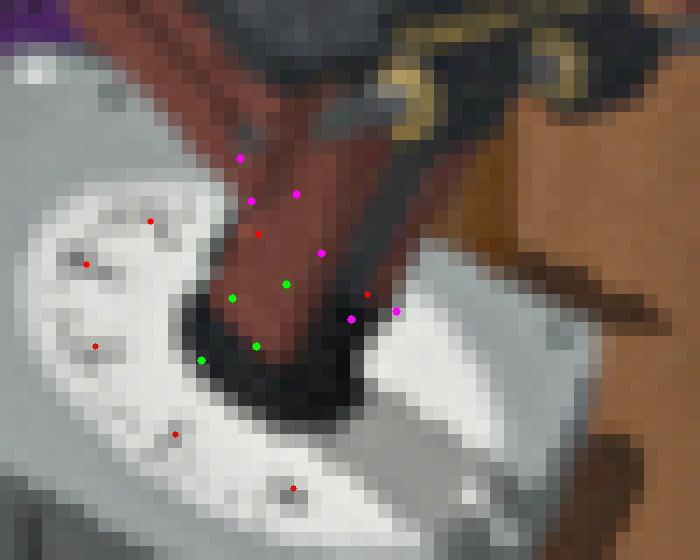

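servo_tool(moves="0 0 0 0 0 0; 0 0 0 0 0 0; -0.003 0 0.006 0 0 0; -0.007 0 0.015 0 0 0; -0.012 0 0.025 0 0 0; -0.017 0 0.036 0 0 0; -0.023 0 0.05 0 0 0; -0.03 0 0.063 0 0 0", hand=150)

```text
t: 18.48
ee_pos: [455.6, 73.6, 126.1]
orientation: [-1.404, 0.199, -0.801]
ft_force: [-1.6, 0.3, 0.5]
width: 36.1
```

servo_tool(moves="-0.01 -0.04 0.03 0 0 0; -0.03 -0.08 0.06 0 0 0; -0.04 -0.12 0.08 0 0 0; -0.04 -0.16 0.1 0 0 0; -0.04 -0.2 0.1 0 0 0; -0.04 -0.22 0.1 0 0 0; -0.04 -0.22 0.1 0 0 0")

```text
t: 19.35
ee_pos: [415.7, -147.5, 225.7]
orientation: [-1.403, 0.201, -0.803]
ft_force: [0.4, 0.0, -0.2]
width: 36.2
```

```bash
python3 - <<'E'
from meas import *
import pickle
jaw2()
for nme,c in [('side',(290,175,350,240)),('top',(265,160,337,232))]:
    im=ctrl.get_image(nme); pickle.dump(im,open(nme+'15.pkl','wb'))
    x0,y0,x1,y1=c; save(nme+'15z.png',cv2.resize(im['pixels'][y0:y1,x0:x1],None,fx=8,fy=8,interpolation=cv2.INTER_CUBIC))
    save(nme+'15.png',im['pixels'])
    face(im,(285,185,345,243) if nme=='side' else (270,160,332,225),nme)
E
```

```text
t 19.35 jaw -53.56 axerr 0.26 h 186.4 up 6.56 left -222.75 F [ 0.4  0.  -0.2] Mom [0.021 0.044 0.026] Mn 0.015 w 36.2 q [-0.46 -0.01  2.25  0.25  0.55 -1.57]
side plane n [-0.42   0.024  0.907] 936 slope 24.9 yaw -3.3
 face lsq [491.6  72.1  51.8] r 60.6  minenc [491.9  71.7  52. ] 61.9
top plane n [-0.419  0.017  0.908] 1872 slope 24.8 yaw -2.3
 face lsq [491.3  74.7  53.8] r 57.7  minenc [491.4  74.7  53.9] 58.2
```

View pics/top15z.png

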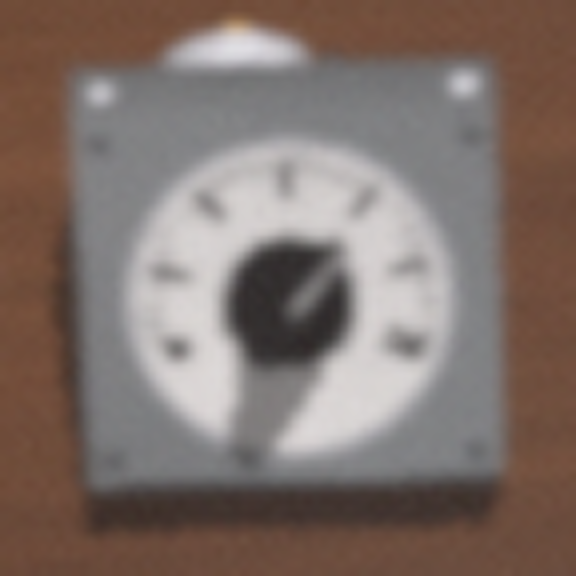

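View pics/side15z.png

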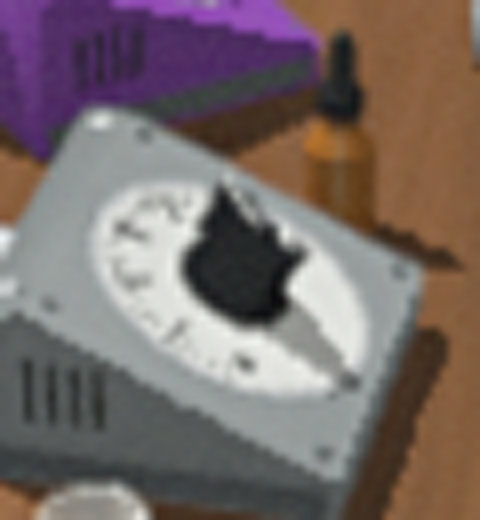

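```bash
cat > ang.py <<'E'
from meas import *
def pointer(im,marks,line,x0,y0,s):
    for it in (0,):
        offs=[];rs=[]
        for (u,v),m in marks:
            p=onplane(im,x0+(u+.5)/s-.5,y0+(v+.5)/s-.5,C0,n)-C0; rs.append((m,p@up,-p@left))
    A=np.array(rs); th=np.radians(A[:,0]*7.5-112.5)
    # rigid fit: (up,right)=c+R(phi)*44*(cos,sin)
    from scipy.optimize import least_squares
    f=lambda x: np.r_[A[:,1]-x[0]-x[3]*np.cos(th+x[2]),A[:,2]-x[1]-x[3]*np.sin(th+x[2])]
    x=least_squares(f,[0,0,0,44]).x
    print('centre off',x[:2].round(2),'phi',np.degrees(x[2]).round(2),'r',x[3].round(1),'res',np.abs(f(x)).max().round(2))
    c=C0+x[0]*up-x[1]*left
    P=[onplane(im,x0+(u+.5)/s-.5,y0+(v+.5)/s-.5,c+31*n,n)-c-31*n for u,v in line]
    d=P[1]-P[0]
    for nm,q in(('line',d),('nose-axis',P[1])):
        a=np.degrees(np.arctan2(-q@left,q@up)-x[2]); print(nm,a.round(1),'minutes',((a+112.5)/7.5).round(2),'len',np.linalg.norm(q).round(1))
    print('start pt',(P[0]@up).round(1),(-P[0]@left).round(1))
    return c
E
python3 - <<'E'
from ang import *
import pickle
im=pickle.load(open('top15.pkl','rb'))
pointer(im,list(zip([(178,348),(170,271),(212,207),(286,180),(363,202),(410,267),(405,342)],range(0,31,5))),[(290,315),(341,247)],265,160,8)
# white-line pixels
g=cv2.cvtColor(im['pixels'],cv2.COLOR_RGB2GRAY)[188:208,292:312]; print(g)
E
```

```text
centre off [-0.37 -0.37] phi 2.48 r 44.0 res 0.48
line 37.6 minutes 20.02 len 30.0
nose-axis 36.0 minutes 19.79 len 31.7
start pt 1.9 0.4
[[198 204 208 209 208 207 204 199 191 190 195 199 202 202 199 199 202 204
  206 207]
 [207 208 208 207 197 188 179 165 154 154 161 172 180 181 175 182 197 205
  208 207]
 [210 208 204 195 173 143 125 108  96  96 107 116 125 129 132 152 183 202
  207 208]
 [208 204 191 166 130  92  72  64  57  57  59  63  70  82 102 132 170 199
  207 209]
 [206 192 165 126  86  61  52  50  46  51  48  51  62  84 108 136 169 196
  208 209]
 [200 175 132  85  59  49  48  47  49  48  48  58  77  99 114 125 157 188
  202 207]
 [193 157 106  64  50  52  49  46  48  51  57  74  97 106 100  98 134 173
  200 207]
 [182 140  89  57  47  48  50  48  48  55  72  98 112 104  81  74 114 162
  196 206]
 [172 122  75  50  50  45  46  48  49  69  96 114 111  89  64  63 104 160
  197 209]
 [165 112  64  50  48  50  46  51  59  89 114 117  94  66  50  56 100 156
  195 208]
 [166 110  65  49  49  46  47  50  70  96 110  99  74  53  48  56  99 158
  196 210]
 [167 112  66  48  48  48  48  48  65  83  89  72  54  45  48  59 103 158
  198 211]
 [172 122  75  52  48  49  48  47  55  64  62  56  48  45  49  69 114 168
  199 209]
 [183 142  96  63  52  49  49  49  50  52  51  49  44  47  56  86 134 179
  204 209]
 [198 172 129  81  55  48  46  48  48  49  43  44  46  53  71 111 157 191
  208 206]
 [210 194 155 104  63  52  50  48  48  45  47  45  55  77 111 147 179 202
  209 204]
 [214 200 167 119  76  57  56  55  53  56  55  60  82 118 157 184 199 207
  210 208]
 [215 204 175 135  98  81  74  77  81  82  83  92 118 156 191 205 209 210
  209 207]
 [216 207 178 143 119 107 102 106 111 112 113 118 138 175 203 211 211 211
  211 211]
 [216 203 180 146 127 121 119 120 122 126 126 134 155 185 207 214 212 213
  212 212]]
```

The pointer reads about 19.9 min. I'll check the line direction by a sub-pixel fit, and check the neighbours' positions.

```bash
python3 - <<'E'
from ang import *
import pickle
im=pickle.load(open('top15.pkl','rb'))
g=cv2.cvtColor(im['pixels'],cv2.COLOR_RGB2GRAY).astype(float)
pts=[]
for v in range(193,199):
    seg=np.clip(g[v,298:307]-60,0,None)
    if v<=194: seg[-1]=0
    pts.append((298+(seg*np.arange(9)).sum()/seg.sum(),v))
pts=np.array(pts);print(pts.round(2).tolist())
P=np.array([onplane(im,u,v,C0+31*n,n) for u,v in pts])-C0-31*n
k=np.polyfit(P@up,-P@left,1); a=np.degrees(np.arctan(k[0]))-2.48; print('line deg',a,'min',(a+112.5)/7.5)
# bystander change check
for nm,col in [('top',None),('side',None)]:
    a=pickle.load(open(nm+'0.pkl','rb'));b=pickle.load(open(nm+'15.pkl','rb'))
    d=cv2.absdiff(a['pixels'],b['pixels']).max(2)>60
    nn,_,st,ce=cv2.connectedComponentsWithStats(d.astype(np.uint8)); print(nm,[(st[i].tolist(),ce[i].round().tolist()) for i in range(1,nn) if st[i,4]>25])
E
```

```text
[[304.7, 193.0], [304.33, 194.0], [304.14, 195.0], [303.37, 196.0], [302.63, 197.0], [302.07, 198.0]]
line deg 29.31718658856915 min 18.908958211809217
top [([289, 200, 5, 15, 45], [291.0, 207.0]), ([381, 202, 16, 11, 103], [388.0, 207.0]), ([366, 203, 114, 197, 12692], [429.0, 325.0]), ([374, 210, 35, 73, 1028], [390.0, 248.0]), ([388, 240, 23, 25, 387], [399.0, 254.0]), ([414, 248, 16, 27, 264], [421.0, 262.0]), ([359, 252, 11, 25, 93], [362.0, 263.0]), ([439, 276, 8, 8, 32], [442.0, 280.0]), ([630, 276, 10, 7, 33], [635.0, 279.0]), ([614, 281, 13, 12, 105], [620.0, 286.0]), ([470, 293, 170, 99, 11462], [556.0, 348.0]), ([614, 294, 8, 14, 72], [618.0, 299.0]), ([332, 318, 43, 15, 347], [356.0, 325.0]), ([269, 330, 73, 70, 2951], [307.0, 370.0]), ([351, 368, 11, 5, 36], [356.0, 370.0]), ([480, 385, 159, 15, 1309], [543.0, 395.0])]
side [([343, 1, 91, 132, 3312], [390.0, 61.0]), ([433, 11, 40, 152, 2469], [448.0, 79.0]), ([477, 11, 21, 49, 239], [483.0, 39.0]), ([438, 17, 17, 16, 71], [445.0, 27.0]), ([401, 54, 7, 9, 26], [404.0, 58.0]), ([420, 58, 4, 12, 29], [422.0, 63.0]), ([477, 70, 6, 13, 28], [479.0, 76.0]), ([424, 74, 8, 17, 88], [428.0, 82.0]), ([504, 87, 12, 9, 47], [511.0, 92.0]), ([479, 103, 41, 12, 324], [497.0, 108.0]), ([519, 111, 9, 8, 45], [523.0, 114.0]), ([520, 115, 20, 42, 365], [531.0, 136.0]), ([486, 116, 14, 6, 49], [492.0, 119.0]), ([452, 137, 24, 39, 389], [465.0, 154.0]), ([471, 139, 23, 31, 381], [485.0, 156.0]), ([455, 140, 7, 21, 80], [458.0, 150.0]), ([513, 161, 29, 44, 447], [527.0, 183.0]), ([382, 166, 41, 18, 286], [406.0, 175.0]), ([378, 185, 22, 10, 58], [388.0, 191.0]), ([314, 198, 6, 7, 26], [317.0, 202.0]), ([395, 206, 64, 20, 610], [430.0, 215.0]), ([539, 227, 14, 7, 50], [547.0, 229.0]), ([472, 237, 33, 12, 154], [486.0, 243.0]), ([479, 250, 24, 13, 154], [492.0, 255.0]), ([502, 263, 73, 30, 834], [546.0, 275.0]), ([602, 351, 38, 49, 632], [622.0, 382.0])]
```

View pics/top15.png

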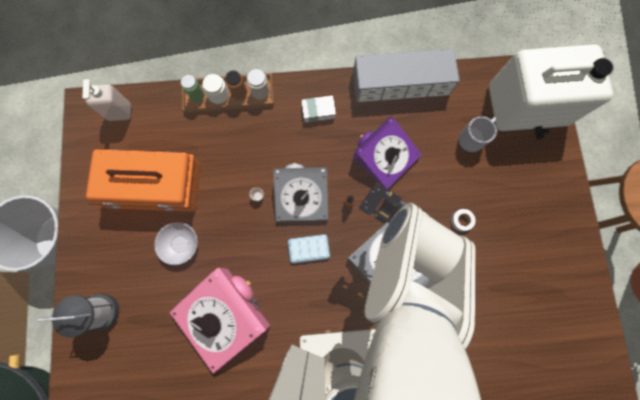

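```bash
python3 - <<'E'
from ang import *
import pickle
im=pickle.load(open('top15.pkl','rb'))
g=cv2.cvtColor(im['pixels'],cv2.COLOR_RGB2GRAY).astype(float)
c=C0-.37*up+.37*left
# rays: mean brightness along angle on knob-top plane, radius 3..24, over angles; unit to pixel by projection
for r0,r1 in((2,14),(8,20),(10,24)):
  out=[]
  for a in np.arange(0,76,1.):
    t=np.radians(a+2.48); P=[c+31*n+r*(up*np.cos(t)-left*np.sin(t)) for r in np.arange(r0,r1,.5)]
    uv=proj(im,P).astype(np.float32); out.append(cv2.remap(g.astype(np.float32),uv[:,0],uv[:,1],cv2.INTER_LINEAR).mean())
  out=np.array(out);k=out.argmax();s=slice(max(k-12,0),k+13);w=np.clip(out[s]-out[s].min(),0,None)**2;a=(w*np.arange(76)[s]).sum()/w.sum()
  print(r0,r1,'peak',k,'cent',a.round(1),'min',((a+112.5)/7.5).round(2))
pk=np.array([(305.0,194),(304.0,195),(303.35,196),(302.5,197),(302.0,198)])
P=np.array([onplane(im,u,v,C0+31*n,n) for u,v in pk])-c-31*n
k=np.polyfit(P@up,-P@left,1);a=np.degrees(np.arctan(k[0]))-2.48;print(a,(a+112.5)/7.5); print((P@up).round(1),(-P@left).round(1))
E
```

```text
2 14 peak 36 cent 36.5 min 19.87
8 20 peak 38 cent 37.8 min 20.04
10 24 peak 39 cent 38.6 min 20.15
37.61397947208993 20.015197262945325
[15.1 12.5  9.8  7.1  4.3] [12.9 10.   8.   5.4  3.8]
```

```bash
python3 -c "
from meas import *
print(ctrl.get_obs()['ft_force'].round(1), ctrl.get_obs()['t']); print(ctrl.close_job())"
```

```text
[0.4 0.4 0.1] 19.45
the job is handed in; nothing more can be done
None
```

I wound the smaller grey timer clockwise up to its stop, turned it back to 20 minutes, let go and moved the arm clear. The job was handed in at 19.5 s; no verdict is reported.

- **Stop:** I felt the end stop in the moment about the knob axis, which rose from about 0.1 to 0.25–0.33 N m and stayed there for more than 0.1 s. I did not read the stop angle in an image, because the gripper hid the pointer.
- **Pointer:** Measured against the dial marks in the top view, it reads about 20.0 minutes, with estimates from 19.8 to 20.15. One rougher fit gave 18.9. I set it aside because bright pixels from the dial face had spilled into it.
- **Timer:** It turned about 1.5–2.5° on the shelf when the knob met the stop, and its centre moved less than 1 mm. That puts the back feet an estimated 2–5 mm from where they were, and the face slope still reads 25° (level).
- **Other things on the shelf:** Comparing the before and after images, those in view show no change. The arm touched nothing at the end (force near zero, gripper well above everything).
- **Disagreements:** In the images the fingertips looked to be at or slightly behind the TCP, not 19 mm ahead of it. I set the grasp depth from the pictures and the force instead. The tool also had to lean 3.5° off the knob's axis because of a wrist joint limit.

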